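Change over the gluing tray: unload, reload and weight the plates

TASK

First take the finished brown plates out of the blue gluing tray and stack them flat on the empty half of the dark steel board, then lift the pale plates off their stack one at a time and lay each flat in a tray bay of its own. Next pick up the red shaker by its handle and tip and shake its eight brass weights out evenly over the pale plates, so that every weight ends in the tray and every plate carries at least two of them. Then stand the shaker level on its green pad again and last of all press the red timer button fully; leave the yellow glue jar where it is.

Things in the scene. Friction and masses are not known exactly. Their poses are not given: they have to be found in the camera images.
- tray: fixed blue-walled white gluing tray, 152 (x) x 324 (y) mm, 30 mm high, walls and dividers 6 mm thick, floor 6 mm thick; origin under its centre. Two dividers across it make three bays in a row along its own y, each 140 (x) x 100 (y) mm inside, their centres at own y = -106, 0 and 106 mm
- board: fixed dark steel board, 280 (x) x 110 (y) x 16 mm; origin under its centre. Its -x half holds the stack of pale plates, its +x half is empty, for the brown plates
- done_spot (a point): centre of the +x half of the board, on its upper face, 80 mm along x from the board's origin: the brown plates are to be stacked here, preferably with their long side along the board's x
- done1: loose brown finished plate, 66 (x) x 88 (y) x 8 mm, 40 g; origin at the centre of its underside. Two or three of them lie flat in the tray's bays at the start; one may be absent
- done2: loose brown finished plate, 66 (x) x 88 (y) x 8 mm, 40 g; origin at the centre of its underside. Two or three of them lie flat in the tray's bays at the start; one may be absent
- done3: loose brown finished plate, 66 (x) x 88 (y) x 8 mm, 40 g; origin at the centre of its underside. Two or three of them lie flat in the tray's bays at the start; one may be absent
- timer (a joint): travel of the red timer button: 0 up, about 0.007 m fully pressed; it springs back (about 5 N)
- timer_top (a point): centre of the top of the red timer button, 40 mm wide, to be pressed straight down
- plate1: loose pale wooden plate, 66 (x) x 88 (y) x 8 mm, 40 g; origin at the centre of its underside. Two or three plates lie in a stack on the board, lower numbers below; plate2 or plate3 may be absent
- plate2: loose pale wooden plate, 66 (x) x 88 (y) x 8 mm, 40 g; origin at the centre of its underside. Two or three plates lie in a stack on the board, lower numbers below; plate2 or plate3 may be absent
- plate3: loose pale wooden plate, 66 (x) x 88 (y) x 8 mm, 40 g; origin at the centre of its underside. Two or three plates lie in a stack on the board, lower numbers below; plate2 or plate3 may be absent
- pad: fixed green pad, 210 (x) x 130 (y) x 6 mm, where the shaker stands; origin under its centre
- shaker: loose red flat tin with clear lid, 150 (x) x 60 (y) x 42 mm, walls 4 mm, 280 g empty; its whole +x end is open (mouth 52 mm wide, 34 high, no lip). On the lid a wooden handle 80 (x) x 24 (y) mm, 42 to 92 mm above the origin, centred, to be gripped across its 24 mm. Origin: centre of the underside; x points to the mouth. Weights slide out when it is tipped mouth-down and shaken
- mouth (a point): middle of the lower edge of the shaker's mouth, on its inner floor: 75 mm along x from the shaker's origin and 4 mm up
- weight1: loose brass cube, 20 mm, 45 g, in the shaker at the start; origin at its centre
- weight2: loose brass cube, 20 mm, 45 g, in the shaker at the start; origin at its centre
- weight3: loose brass cube, 20 mm, 45 g, in the shaker at the start; origin at its centre
- weight4: loose brass cube, 20 mm, 45 g, in the shaker at the start; origin at its centre
- weight5: loose brass cube, 20 mm, 45 g, in the shaker at the start; origin at its centre
- weight6: loose brass cube, 20 mm, 45 g, in the shaker at the start; origin at its centre
- weight7: loose brass cube, 20 mm, 45 g, in the shaker at the start; origin at its centre
- weight8: loose brass cube, 20 mm, 45 g, in the shaker at the start; origin at its centre
- glue: loose yellow glue jar with red cap, 56 mm wide and 85 mm high, beyond the tray; must not be disturbed
Not all that is in view belongs to the job. Several things have the shape of the shaker; the one meant has the colours described above.

How it is judged (in metres and radians):
On the way, in this order (a step that is already met when the one before it is completed fails the run):
1. every brown plate present lies flat on the empty half of the board (or on another brown plate there) (x of done1 in the frame of done_spot between -0.04 and 0.04 m and y of done1 in the frame of done_spot between -0.035 and 0.035 m and z of done1 in the frame of done_spot between -0.005 and 0.026 m and angle between each of done1, done2, done3's own z axis and vertical below 0.1 rad and x of done2 in the frame of done_spot between -0.04 and 0.04 m and y of done2 in the frame of done_spot between -0.035 and 0.035 m and z of done2 in the frame of done_spot between -0.005 and 0.026 m and x of done3 in the frame of done_spot between -0.04 and 0.04 m and y of done3 in the frame of done_spot between -0.035 and 0.035 m and z of done3 in the frame of done_spot between -0.005 and 0.026 m), for 0.2 s.
2. every plate present lies flat on the tray's floor in its own bay (x of plate1 in the frame of tray between -0.045 and 0.045 m and y of plate1 in the frame of tray between -0.125 and 0.125 m and z of each of plate1, plate2, plate3 in the frame of tray below 0.011 m and angle between each of plate1, plate2, plate3's own z axis and vertical below 0.1 rad and x of plate2 in the frame of tray between -0.045 and 0.045 m and y of plate2 in the frame of tray between -0.125 and 0.125 m and x of plate3 in the frame of tray between -0.045 and 0.045 m and y of plate3 in the frame of tray between -0.125 and 0.125 m), for 0.2 s.
3. the shaker is held mouth-down over the tray (horizontal distance between mouth and tray below 0.19 m and height (world z) of mouth above 0.03 m and angle between shaker's own z axis and vertical above 0.15 rad), for 0.1 s.
4. with the weights shared out and the shaker back on its pad, the timer button is pressed (((horizontal distance between any of weight1, weight3, weight5, weight7 and plate1 below 0.05 m and horizontal distance between any of weight2, weight4, weight6, weight8 and plate1 below 0.05 m) or (horizontal distance between any of weight1, weight2, weight5, weight6 and plate1 below 0.05 m and horizontal distance between any of weight3, weight4, weight7, weight8 and plate1 below 0.05 m) or (horizontal distance between any of weight1, weight2, weight3, weight4 and plate1 below 0.05 m and horizontal distance between any of weight5, weight6, weight7, weight8 and plate1 below 0.05 m)) and ((horizontal distance between any of weight1, weight3, weight5, weight7 and plate2 below 0.05 m and horizontal distance between any of weight2, weight4, weight6, weight8 and plate2 below 0.05 m) or (horizontal distance between any of weight1, weight2, weight5, weight6 and plate2 below 0.05 m and horizontal distance between any of weight3, weight4, weight7, weight8 and plate2 below 0.05 m) or (horizontal distance between any of weight1, weight2, weight3, weight4 and plate2 below 0.05 m and horizontal distance between any of weight5, weight6, weight7, weight8 and plate2 below 0.05 m)) and ((horizontal distance between any of weight1, weight3, weight5, weight7 and plate3 below 0.05 m and horizontal distance between any of weight2, weight4, weight6, weight8 and plate3 below 0.05 m) or (horizontal distance between any of weight1, weight2, weight5, weight6 and plate3 below 0.05 m and horizontal distance between any of weight3, weight4, weight7, weight8 and plate3 below 0.05 m) or (horizontal distance between any of weight1, weight2, weight3, weight4 and plate3 below 0.05 m and horizontal distance between any of weight5, weight6, weight7, weight8 and plate3 below 0.05 m)) and x of weight1 in the frame of tray between -0.071 and 0.071 m and y of weight1 in the frame of tray between -0.157 and 0.157 m and z of each of weight1, weight2, weight3, weight4, weight5, weight6, weight7, weight8 in the frame of tray below 0.07 m and x of weight2 in the frame of tray between -0.071 and 0.071 m and y of weight2 in the frame of tray between -0.157 and 0.157 m and x of weight3 in the frame of tray between -0.071 and 0.071 m and y of weight3 in the frame of tray between -0.157 and 0.157 m and x of weight4 in the frame of tray between -0.071 and 0.071 m and y of weight4 in the frame of tray between -0.157 and 0.157 m and x of weight5 in the frame of tray between -0.071 and 0.071 m and y of weight5 in the frame of tray between -0.157 and 0.157 m and x of weight6 in the frame of tray between -0.071 and 0.071 m and y of weight6 in the frame of tray between -0.157 and 0.157 m and x of weight7 in the frame of tray between -0.071 and 0.071 m and y of weight7 in the frame of tray between -0.157 and 0.157 m and x of weight8 in the frame of tray between -0.071 and 0.071 m and y of weight8 in the frame of tray between -0.157 and 0.157 m and angle between shaker's own z axis and vertical below 0.1 rad and x of shaker in the frame of pad between -0.08 and 0.08 m and y of shaker in the frame of pad between -0.05 and 0.05 m and z of shaker in the frame of pad below 0.012 m and value of joint timer above 0.0045 m), for 0.04 s.
At the end, for the whole second after the job is handed in: brown plates flat in a stack within 40 mm of done_spot; each pale plate flat on the tray floor in its own bay, at least two weights on it (centres within 50 mm of its centre, from above); all weights in the tray; shaker level on the pad, within 80 mm along, 50 mm across; all at rest (all of step 1 and all of step 2 and ((horizontal distance between any of weight1, weight3, weight5, weight7 and plate1 below 0.05 m and horizontal distance between any of weight2, weight4, weight6, weight8 and plate1 below 0.05 m) or (horizontal distance between any of weight1, weight2, weight5, weight6 and plate1 below 0.05 m and horizontal distance between any of weight3, weight4, weight7, weight8 and plate1 below 0.05 m) or (horizontal distance between any of weight1, weight2, weight3, weight4 and plate1 below 0.05 m and horizontal distance between any of weight5, weight6, weight7, weight8 and plate1 below 0.05 m)) and ((horizontal distance between any of weight1, weight3, weight5, weight7 and plate2 below 0.05 m and horizontal distance between any of weight2, weight4, weight6, weight8 and plate2 below 0.05 m) or (horizontal distance between any of weight1, weight2, weight5, weight6 and plate2 below 0.05 m and horizontal distance between any of weight3, weight4, weight7, weight8 and plate2 below 0.05 m) or (horizontal distance between any of weight1, weight2, weight3, weight4 and plate2 below 0.05 m and horizontal distance between any of weight5, weight6, weight7, weight8 and plate2 below 0.05 m)) and ((horizontal distance between any of weight1, weight3, weight5, weight7 and plate3 below 0.05 m and horizontal distance between any of weight2, weight4, weight6, weight8 and plate3 below 0.05 m) or (horizontal distance between any of weight1, weight2, weight5, weight6 and plate3 below 0.05 m and horizontal distance between any of weight3, weight4, weight7, weight8 and plate3 below 0.05 m) or (horizontal distance between any of weight1, weight2, weight3, weight4 and plate3 below 0.05 m and horizontal distance between any of weight5, weight6, weight7, weight8 and plate3 below 0.05 m)) and x of weight1 in the frame of tray between -0.071 and 0.071 m and y of weight1 in the frame of tray between -0.157 and 0.157 m and z of each of weight1, weight2, weight3, weight4, weight5, weight6, weight7, weight8 in the frame of tray below 0.07 m and x of weight2 in the frame of tray between -0.071 and 0.071 m and y of weight2 in the frame of tray between -0.157 and 0.157 m and x of weight3 in the frame of tray between -0.071 and 0.071 m and y of weight3 in the frame of tray between -0.157 and 0.157 m and x of weight4 in the frame of tray between -0.071 and 0.071 m and y of weight4 in the frame of tray between -0.157 and 0.157 m and x of weight5 in the frame of tray between -0.071 and 0.071 m and y of weight5 in the frame of tray between -0.157 and 0.157 m and x of weight6 in the frame of tray between -0.071 and 0.071 m and y of weight6 in the frame of tray between -0.157 and 0.157 m and x of weight7 in the frame of tray between -0.071 and 0.071 m and y of weight7 in the frame of tray between -0.157 and 0.157 m and x of weight8 in the frame of tray between -0.071 and 0.071 m and y of weight8 in the frame of tray between -0.157 and 0.157 m and angle between shaker's own z axis and vertical below 0.1 rad and x of shaker in the frame of pad between -0.08 and 0.08 m and y of shaker in the frame of pad between -0.05 and 0.05 m and z of shaker in the frame of pad below 0.012 m and linear speed of each of weight1, weight2, weight3, weight4, weight5, weight6, weight7, weight8, plate1, plate2, plate3, done1, done2, done3, shaker below 0.03 m/s); the robot touches nothing.
It fails at once if the glue jar is disturbed (moved more than 30 mm) (distance of glue from where it was at the start of the episode above 0.03 m).
Of done1, done2, done3 only 2 to 3 are there at a start; the rules pass over those that are not, and their reading is None.
Of plate2, plate3 only 1 to 2 are there at a start; the rules pass over those that are not, and their reading is None.
At some moment in a run one of shaker may be knocked a few centimetres aside while the robot is not near it.
Once in a run the grip may slacken for a moment while it holds something.
It also fails if it takes over 208 s, if anything falls off the work surface, if the arm or the gripper's body presses on something with over 40 N, if the wrist force passes 120 N, or if a joint passes its speed limit or range.

ROBOT

A 6-joint arm with a two-finger parallel gripper is mounted at the origin on the work surface. World frame = base frame: x ahead of the robot, y to its left, z up, the work surface at z = 0. Lengths are in mm, angles in degrees, forces in N, time in s.
With the tool pointing down it reaches from about 350 to 850 mm from the base axis. Payload 8.1 kg.
Tool frame: the origin (TCP) lies at the very end of the fingers, on their centre line; the grasp point (between the pads) lies 19 mm behind it (r.grip_depth is the distance from the TCP to the grasp point, in mm); z points along the fingers, y is the direction in which the jaws open and shut (so a half turn about z gives the same grasp; the last joint's range is limited). The gripper opens to 85 mm and grips with 20 to 120 N. Pads are 22 mm wide; open, the fingers measure 114 mm over their backs; the gripper's body (76 mm by 85 mm) begins 54 mm behind the grasp point. The pads swing forward as they close: fully open they stand 13 mm farther back than shut.
Start: joints at [-68.033, 7.471, 85.268, -0, 87.261, -4.893], TCP at [271.109, -535.262, 231.292] pointing down, gripper open.
Joint ranges: [-169.43, 169.43], [-51.17, 129.36], [1.28, 143.12], [-76.62, 256.62], [0, 156.53], [-152.29, 152.29]. Speed limits (degrees/s): [136.94, 136.94, 159.86, 180, 180, 180].

INTERFACE

Orientations are given as [roll, pitch, yaw] about the fixed x, y, z axes, in that order (R = Rz(yaw) Ry(pitch) Rx(roll)).
In Python, from bench import status, viewer, hand_in, r gives the robot as it stands.
- The arm moves only by the shell command python3 -m crank 'ROWS' [OPENING] [FORCE]. ROWS is a JSON object of lists of equal length, an entry for each row: "slide": the shift along the tool's x, y, z in m, a list of three; "twist": the turn about the tool's z in rad. A call has 1 to 8 rows; each row shifts and turns the commanded pose from where the row before left it, along the tool's axes as they then stand; what a row does not reach is not made up. A row lasts 1/10 s, in which the tool goes at most 50 mm and 8.59 degrees, less where a joint would pass 70% of its speed; a pose out of reach is approached as far as the arm can. A call with a gripper value outside its range is refused whole. OPENING is the closure, from 0 (fully open) to 1 (shut), set as the call begins (- or left out, the last holds). The fingers move at their own pace and stop on an object; FORCE is the grip in N (left out, the last holds). Time passes only in rows, so rows that do not move let the fingers close. It gives the time, the measured TCP pose, the force and the opening at its end, in the units of the state.
- status.sense(): the state, without advancing time (a new reading comes with each control period).
- viewer.snapshot(name): name is "side" or "top" or "wrist"; returns a dict with "img" (480x640x3 uint8, red, green, blue), "fx", "fy", "cx", "cy" (pixels), "R" (3x3) and "t" (3): a world point X has camera coordinates R X + t; the wrist camera has in their place "hand_eye" (4x4, takes a point from camera to tool coordinates, whose origin is the TCP and whose axes are the flange's). Camera axes: x right, y down, z forward; pixel columns grow to the right and rows downward; lengths in mm; the calibration is good to about 2 mm. A picture is of the moment at which its call begins: read the wrist's pose just before it. There is no depth.
- hand_in(): hands the job in, once; it reports no verdict.
The state is a dict: "time": time; "joint_pos": joint angles; "qd": joint speeds; "joint_efforts": joint torques, N m; "tool_pos": TCP position; "tcp_rot": TCP orientation; "ft_force": force on the tool from outside, world axes, zero at the start; "wrist_torque": the same for the moment, N m; "finger_gap": finger opening in mm.
Only numpy, scipy, OpenCV 4.12 (cv2) and the standard library are available. Lean on these libraries where they do the work, as an engineer would, in place of code of your own. Each camera call takes 0.05 s, during which the arm holds its last target.

## Working session

There is one attempt and no reset: what is moved stays moved. The work goes in short steps, Python scripts to look and compute and a shell command to move; the robot and the scene stay as the last step left them, time stands still between calls to the robot, and variables do not carry over. Pictures are saved under pics/ and viewed, and the job is handed in when it is done.

```bash
ls -la; mkdir -p pics; python3 - <<'E'
from bench import status, viewer, r
import cv2
print(status.sense())
for n in ("side","top","wrist"):
    s=viewer.snapshot(n); cv2.imwrite(f"pics/a_{n}.png", s["img"][:,:,::-1])
    print(n,{k:v for k,v in s.items() if k!="img"})
E
```

```text
total 12
drwxr-xr-x  3 agent agent 4096 Dec  6 22:31 .
drwxr-xr-x 23 root  root  4096 Dec  6 22:31 ..
drwxr-xr-x  2 agent agent 4096 Dec  6 22:31 pics
{'time': 0.0, 'joint_pos': array([-6.80325889e+01,  7.51487347e+00,  8.53293196e+01, -1.22266388e-03,
        8.72609504e+01, -4.89145970e+00]), 'qd': array([-3.49577994e-02, -6.75952558e-02, -3.97706622e-02, -8.27689598e-05,
        4.58578780e-02, -3.39342433e-02]), 'joint_efforts': array([ 1.74594454e-03, -5.69387591e+01, -5.00550342e+01,  1.85681802e-04,
        1.48278050e-02, -4.76329819e-05]), 'tool_pos': array([ 270.89969704, -534.7511957 ,  230.2464851 ]), 'tcp_rot': array([-1.79895135e+02, -7.74870097e-03,  2.68589232e+01]), 'ft_force': array([-0.02332885,  0.36070384, -0.08364211]), 'wrist_torque': array([-0.02430482, -0.03837768,  0.05187717]), 'finger_gap': 85.22049486455616}
side {'fx': 484.679910049694, 'fy': 484.679910049694, 'cx': 319.0551600920761, 'cy': 238.087549807091, 'R': array([[-0.98849271, -0.15098579, -0.00924368],
       [-0.09454545,  0.66437203, -0.74139798],
       [ 0.1180818 , -0.73199255, -0.67100193]]
[... 176 characters left out ...]
ay([[-1.26983642e-02, -9.99918613e-01, -1.23214398e-03],
       [-9.97474116e-01,  1.27534256e-02, -6.98765974e-02],
       [ 6.98866245e-02,  3.41713237e-04, -9.97554882e-01]]), 't': array([   9.22140317,  441.37930461, 1147.51977465])}
wrist {'fx': 379.6080020680305, 'fy': 379.6080020680305, 'cx': 322.39157170673315, 'cy': 236.47007010656247, 'hand_eye': array([[-1.03915969e-04, -9.54534522e-01, -2.98100378e-01,
         7.77912894e+01],
       [ 9.99999815e-01,  7.92573336e-05, -6.02380353e-04,
        -4.73710525e-01],
       [ 5.98619484e-04, -2.98100386e-01,  9.54534338e-01,
        -1.42541134e+02],
       [ 0.00000000e+00,  0.00000000e+00,  0.00000000e+00,
         1.00000000e+00]])}
```

View pics/a_side.png

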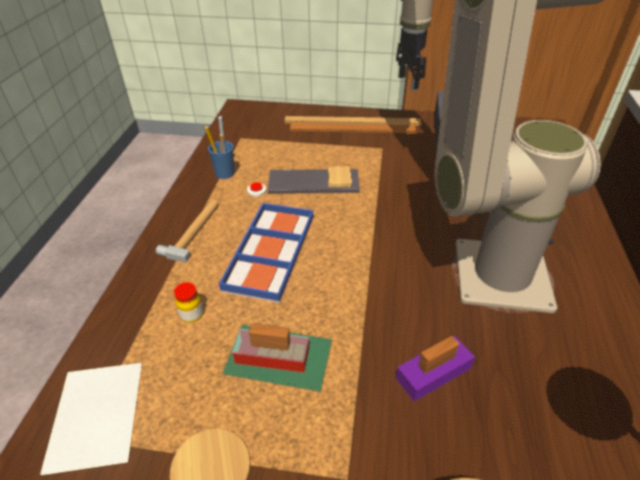

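View pics/a_top.png

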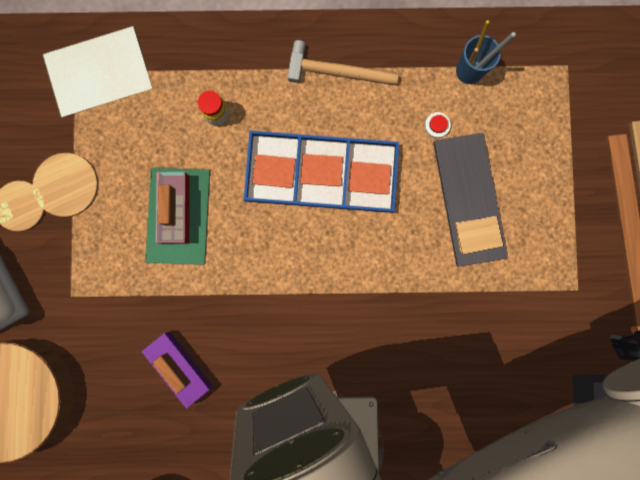

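View pics/a_wrist.png

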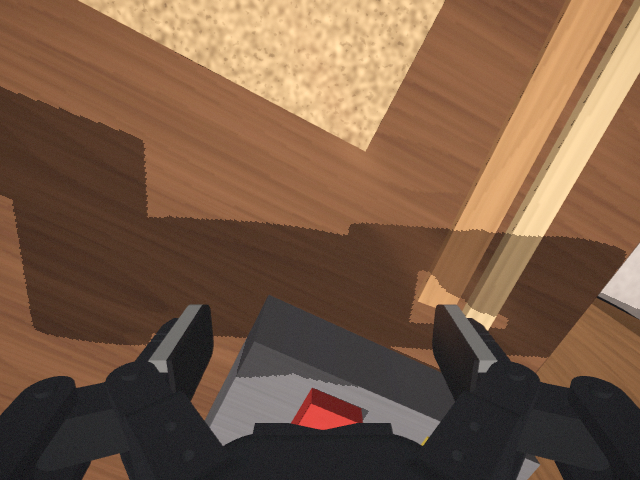

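```bash
python3 - <<'E'
import cv2
im=cv2.imread("pics/a_top.png")
a=cv2.resize(im[120:275,130:260],None,fx=4,fy=4,interpolation=cv2.INTER_CUBIC)
cv2.imwrite("pics/a_c1.png",a)
a=cv2.resize(im[100:275,235:520],None,fx=2.8,fy=2.8,interpolation=cv2.INTER_CUBIC)
cv2.imwrite("pics/a_c2.png",a)
im=cv2.imread("pics/a_side.png")
a=cv2.resize(im[310:400,215:480],None,fx=3,fy=3,interpolation=cv2.INTER_CUBIC)
cv2.imwrite("pics/a_c3.png",a)
E
```

```text
(no output)
```

View pics/a_c1.png

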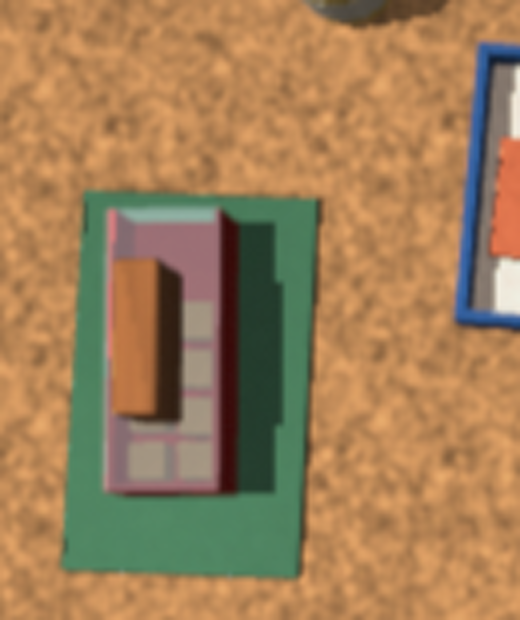

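View pics/a_c2.png

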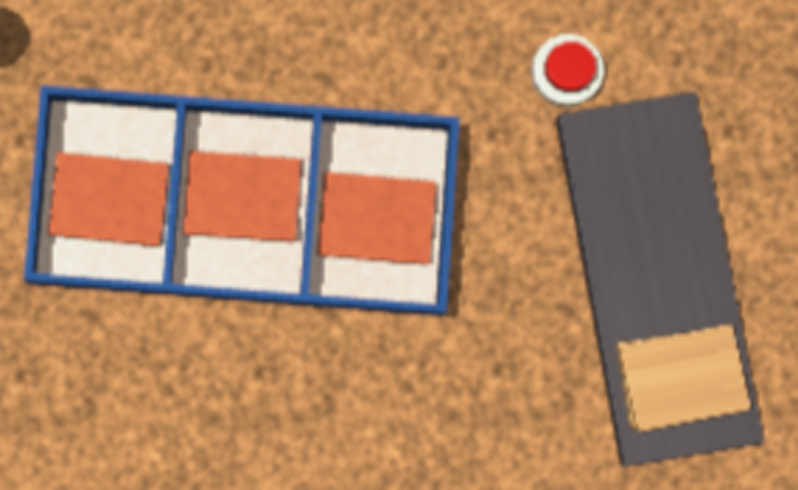

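View pics/a_c3.png

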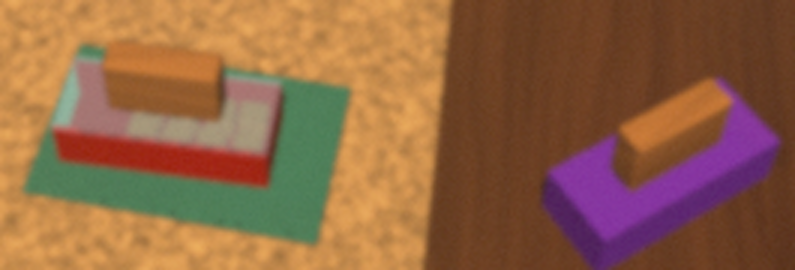

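```bash
cat > h.py <<'E'
import numpy as np, cv2, json
from bench import status, viewer, r
from scipy.spatial.transform import Rotation as Ro
def ray(s,u,v,z,pose=None):
    d=np.array([(u-s["cx"])/s["fx"],(v-s["cy"])/s["fy"],1.0])
    if "R" in s:
        R=s["R"];t=s["t"];o=-R.T@t;w=R.T@d
    else:
        p,e=pose;RT=Ro.from_euler('xyz',e,degrees=True).as_matrix();H=s["hand_eye"]
        o=RT@H[:3,3]+p;w=RT@H[:3,:3]@d
    return o+w*(z-o[2])/w[2]
def proj(s,X):
    c=s["R"]@np.asarray(X,float)+s["t"];return np.array([s["fx"]*c[0]/c[2]+s["cx"],s["fy"]*c[1]/c[2]+s["cy"]])
def snap(n,f=None):
    st=status.sense();s=viewer.snapshot(n);s["pose"]=(st["tool_pos"],st["tcp_rot"])
    if f: cv2.imwrite("pics/"+f+".png",s["img"][:,:,::-1])
    return s
def hsv(s): return cv2.cvtColor(s["img"],cv2.COLOR_RGB2HSV)
def mask(s,lo,hi,roi=None):
    m=cv2.inRange(hsv(s),np.array(lo),np.array(hi))
    if roi: 
        k=np.zeros_like(m);x0,y0,x1,y1=roi;k[y0:y1,x0:x1]=255;m&=k
    return m
def blobs(m,amin=60):
    cs,_=cv2.findContours(m,cv2.RETR_EXTERNAL,cv2.CHAIN_APPROX_NONE)
    return sorted([c for c in cs if cv2.contourArea(c)>amin],key=cv2.contourArea,reverse=True)
def rect(s,c,z):
    """contour -> world pts at z -> min area rect (centre,size,angle of LONG side deg)"""
    P=np.array([ray(s,u,v,z,s.get("pose"))[:2] for u,v in c.reshape(-1,2)],np.float32)
    (cx,cy),(w,h),a=cv2.minAreaRect(P)
    if w<h: w,h,a=h,w,a+90
    return np.round([cx,cy,w,h,(a+90)%180-90],1)
def go(x,y,z,yaw,n=None,vmax=0.045,half=True):
    """constant rows from the present measured pose to the target (vertical tool)"""
    st=status.sense();p=st["tool_pos"];e=st["tcp_rot"]
    y0=e[2];dy=(yaw-y0+180)%360-180
    if half: dy=(dy+90)%180-90
    R0=Ro.from_euler('xyz',[180,0,y0],degrees=True).as_matrix()
    d=R0.T@(np.array([x,y,z])-p)/1000
    tw=-np.radians(dy)  # tool z down
    n0=max(np.linalg.norm(d)/vmax,abs(dy)/8.3)
    n=n or max(1,int(np.ceil(n0)))
    t=tw/n
    A=sum(Ro.from_euler('z',k*t).as_matrix() for k in range(n))
    sl=np.linalg.solve(A,d)
    print(f"at {np.round(p,1)} rot {np.round(e,1)} gap {st['finger_gap']:.1f} F {np.round(st['ft_force'],1)} t {st['time']:.1f}")
    print("n",n,"slide",np.round(sl,4).tolist(),"twist",round(t,4),"total tool d",np.round(d,4).tolist(),"dyaw",round(dy,1))
E
python3 - <<'E'
from h import *
s=snap("top","b_top")
sd=snap("side","b_side")
# tray blue
m=mask(s,(100,120,60),(125,255,255),(235,120,410,220))
c=blobs(m)[0];print("tray",rect(s,c,30))
m=mask(s,(3,140,150),(12,255,255),(235,120,410,220))
for c in blobs(m): print("brown",rect(s,c,14),c.mean(0))
m=mask(s,(14,60,150),(28,190,255),(452,212,506,256));
c=blobs(m)[0];
for z in (32,40):print("pale",z,rect(s,c,z),cv2.boundingRect(c))
m=mask(s,(0,0,40),(180,75,130),(425,125,515,275))
m2=m|mask(s,(14,60,150),(28,190,255),(452,212,506,256))
for c in blobs(m2): print("board",rect(s,c,16),cv2.boundingRect(c))
m=mask(s,(0,180,150),(4,255,255),(420,105,455,140))|mask(s,(175,180,150),(180,255,255),(420,105,455,140))
for c in blobs(m): print("timer",rect(s,c,30),cv2.contourArea(c))
m=mask(s,(70,90,40),(90,255,200),(140,160,215,270))
c=np.concatenate(blobs(m,20));print("pad",rect(s,c,6))
E
```

```text
tray [591.4   1.9 322.6 151.6  84.9]
brown [597.3   2.3  86.6  64.3  85.4] [[321.         169.87878788]]
brown [596.5 106.5  86.9  63.   83.3] [[273.10606061 170.63636364]]
brown [ 578.5 -102.3   86.4   63.4   84. ] [[369.23664122 177.47328244]]
pale 32 [ 449.8 -331.4   91.5   68.9  -81. ] (456, 216, 47, 38)
pale 40 [ 449.2 -329.1   90.9   68.4  -81. ] (456, 216, 47, 38)
board [ 530.  -325.7  279.2  128.5    7.6] (434, 133, 73, 133)
timer [ 691.9 -252.    34.8   33.    89.3] 193.0
pad [501.9 317.1 202.8 124.9  -2.7]
```

```bash
python3 - <<'E'
from h import *
s=snap("top");sd=snap("side","b_side")
for z in (0,16):
  P=[ray(s,*q,z)[:2].round(1) for q in [(434.3,141.1),(483.2,133.2),(507.1,257.1),(458.2,266.1)]]
  P=np.array(P);print(z,P.tolist(),P.mean(0), [np.linalg.norm(P[i]-P[(i+1)%4]).round(1) for i in range(4)], np.degrees(np.arctan2(*(P[0]-P[3])[::-1])),np.degrees(np.arctan2(*(P[1]-P[2])[::-1])))
Q=[(455.7,222.1),(496.4,216.1),(502.9,246.4),(461.8,253.6)]
for z in (24,32,40):
  W=np.array([ray(s,*q,z) for q in Q]);print(z,W.mean(0).round(1),[np.linalg.norm(W[i]-W[(i+1)%4]).round(1) for i in range(4)],np.array([proj(sd,w) for w in W]).round(1).tolist())
im=sd["img"][:,:,::-1]
cv2.imwrite("pics/b_c1.png",cv2.resize(im[150:205,240:370],None,fx=6,fy=6,interpolation=cv2.INTER_CUBIC))
E
```

```text
0 [[661.0, -249.4], [677.4, -358.2], [402.1, -401.0], [383.9, -293.9]] [ 531.1   -325.625] [np.float64(110.0), np.float64(278.6), np.float64(108.6), np.float64(280.7)] 9.123337601975265 8.836847279250756
16 [[656.9, -245.9], [673.1, -353.3], [401.5, -395.5], [383.5, -289.8]] [ 528.75  -321.125] [np.float64(108.6), np.float64(274.9), np.float64(107.2), np.float64(276.9)] 9.122150585993676 8.831744520596317
24 [ 450.4 -334.8   24. ] [np.float64(88.6), np.float64(66.4), np.float64(89.5), np.float64(68.7)] [[328.4, 184.3], [328.5, 167.8], [349.4, 167.4], [351.1, 184.0]]
32 [ 449.8 -332.5   32. ] [np.float64(87.9), np.float64(65.9), np.float64(88.9), np.float64(68.2)] [[328.6, 182.6], [328.6, 166.2], [349.6, 165.7], [351.2, 182.3]]
40 [ 449.1 -330.1   40. ] [np.float64(87.3), np.float64(65.4), np.float64(88.3), np.float64(67.7)] [[328.7, 180.8], [328.8, 164.5], [349.7, 164.0], [351.4, 180.5]]
```

View pics/b_c1.png

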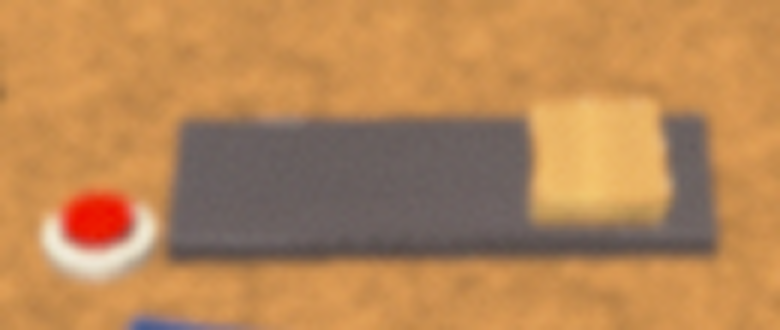

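```bash
python3 -c "
from h import *
go(578.5,-102.3,90,84.5)"
```

```text
at [ 271.1 -535.1  231.1] rot [-180.    -0.    26.9] gap 85.6 F [ 0.7 -0.   0. ] t 0.3
n 13 slide [0.0426, -0.0009, 0.0109] twist -0.0774 total tool d [0.4699, -0.2472, 0.1411] dyaw 57.6
```

```bash
python3 -m crank '{"slide":[[0.0426,-0.0009,0.0109],[0.0426,-0.0009,0.0109],[0.0426,-0.0009,0.0109],[0.0426,-0.0009,0.0109],[0.0426,-0.0009,0.0109],[0.0426,-0.0009,0.0109],[0.0426,-0.0009,0.0109],[0.0426,-0.0009,0.0109]],"twist":[-0.0774,-0.0774,-0.0774,-0.0774,-0.0774,-0.0774,-0.0774,-0.0774]}'
python3 -m crank '{"slide":[[0.0426,-0.0009,0.0109],[0.0426,-0.0009,0.0109],[0.0426,-0.0009,0.0109],[0.0426,-0.0009,0.0109],[0.0426,-0.0009,0.0109],[0,0,0],[0,0,0]],"twist":[-0.0774,-0.0774,-0.0774,-0.0774,-0.0774,0,0]}'
python3 - <<'E'
from h import *
go(578.5,-102.3,60,84.5)
s=snap("wrist","c_w")
m=mask(s,(3,140,120),(14,255,255))
for c in blobs(m,2000): print("brown",rect(s,c,14),cv2.boundingRect(c))
E
```

```text
time: 1.15
tool_pos: [515.2, -302.5, 143.7]
tcp_rot: [180.0, 0.0, 62.5]
ft_force: [1.6, -0.4, 0.4]
finger_gap: 85.7
time: 1.85
tool_pos: [577.9, -101.1, 89.2]
tcp_rot: [-180.0, 0.0, 84.6]
ft_force: [0.0, -0.3, 0.4]
finger_gap: 85.4
at [ 577.9 -101.1   89.2] rot [-180.     0.    84.6] gap 85.4 F [ 0.  -0.3  0.4] t 1.9
n 1 slide [-0.0012, 0.0007, 0.0292] twist 0.0019 total tool d [-0.0012, 0.0007, 0.0292] dyaw -0.1
brown [599.5  -3.8  71.2  65.   85.1] (280, 0, 129, 146)
brown [ 581.4 -100.6   85.4   64.9   84.6] (271, 180, 110, 134)
```

View pics/c_w.png

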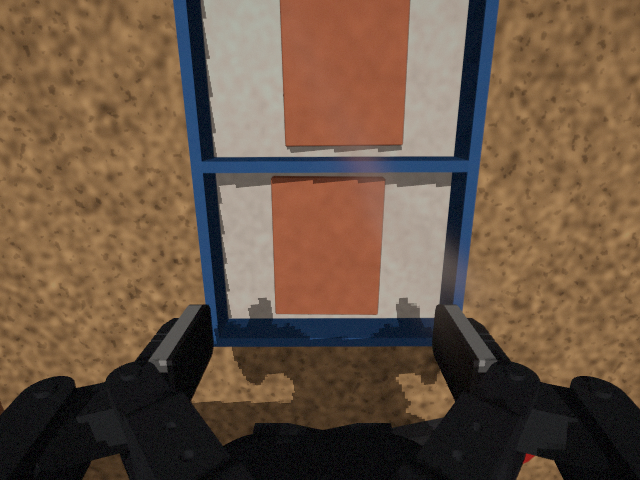

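```bash
python3 -m crank '{"slide":[[-0.0005,-0.0025,0.03],[0,0,0.03],[0,0,0.015],[0,0,0.0122],[0,0,0]],"twist":[0,0,0,0,0]}'
python3 -m crank '{"slide":[[0,0,0],[0,0,0],[0,0,0],[0,0,0]],"twist":[0,0,0,0]}' 1 60
python3 -c "
from h import *
s=snap('wrist','c_w2')"
```

```text
time: 2.4
tool_pos: [574.5, -102.8, 1.1]
tcp_rot: [-179.9, -0.0, 84.4]
ft_force: [0.1, 0.4, 0.9]
finger_gap: 85.6
time: 2.8
tool_pos: [577.5, -102.9, 4.8]
tcp_rot: [179.8, 0.1, 84.5]
ft_force: [-1.4, -0.8, 6.7]
finger_gap: 63.3
```

View pics/c_w2.png

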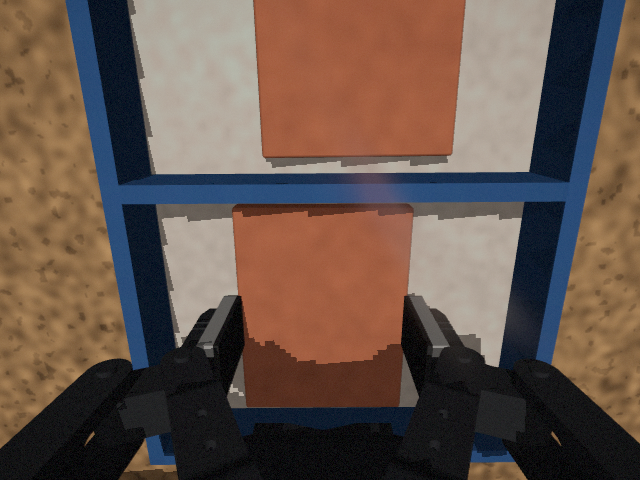

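```bash
python3 -m crank '{"slide":[[0,0,-0.02],[0,0,-0.035],[0,0,-0.035],[0,0,0]],"twist":[0,0,0,0]}'
python3 -c "
from h import *
go(608.5,-310.5,70,9)"
```

```text
time: 3.25
tool_pos: [580.2, -103.4, 99.9]
tcp_rot: [179.3, 0.1, 84.5]
ft_force: [1.3, 0.1, 1.4]
finger_gap: 63.0
at [ 580.2 -103.4   99.9] rot [1.793e+02 1.000e-01 8.450e+01] gap 63.0 F [1.3 0.1 1.4] t 3.2
n 10 slide [-0.0153, 0.0165, 0.003] twist 0.1318 total tool d [-0.2034, 0.0479, 0.0299] dyaw -75.5
```

```bash
python3 -m crank '{"slide":[[-0.0153,0.0165,0.003],[-0.0153,0.0165,0.003],[-0.0153,0.0165,0.003],[-0.0153,0.0165,0.003],[-0.0153,0.0165,0.003],[-0.0153,0.0165,0.003],[-0.0153,0.0165,0.003],[-0.0153,0.0165,0.003]],"twist":[0.1318,0.1318,0.1318,0.1318,0.1318,0.1318,0.1318,0.1318]}'
python3 -m crank '{"slide":[[-0.0153,0.0165,0.003],[-0.0153,0.0165,0.003],[0,0,0],[0,0,0]],"twist":[0.1318,0.1318,0,0]}'
python3 - <<'E'
from h import *
s=snap("wrist","c_w3")
go(608.5,-310.5,17,9)
E
```

```text
time: 4.05
tool_pos: [621.2, -269.1, 68.6]
tcp_rot: [180.0, -0.0, 23.8]
ft_force: [-0.1, 0.3, 0.3]
finger_gap: 63.1
time: 4.45
tool_pos: [603.5, -309.9, 62.5]
tcp_rot: [-180.0, -0.0, 9.0]
ft_force: [0.3, 0.6, -1.9]
finger_gap: 62.8
at [ 603.9 -309.3   62.6] rot [-180.    -0.     9.1] gap 62.9 F [ 0.6  0.4 -0.1] t 4.5
n 2 slide [0.0022, 0.0009, 0.0228] twist 0.0009 total tool d [0.0044, 0.0019, 0.0456] dyaw -0.1
```

View pics/c_w3.png

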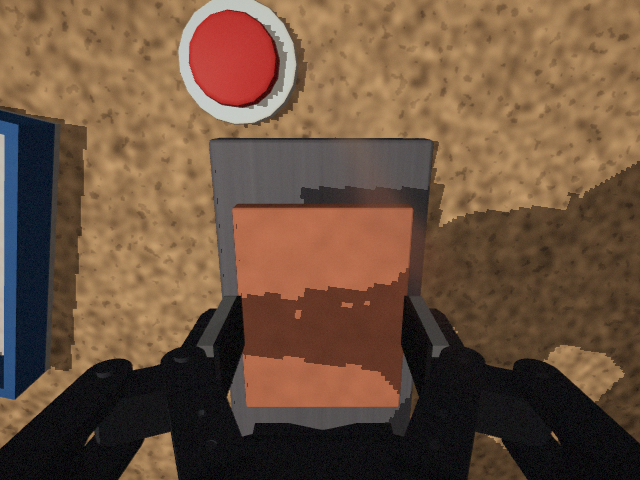

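```bash
python3 -m crank '{"slide":[[0.004,0.001,0.02],[0,0,0.015],[0,0,0.006],[0,0,0.0035],[0,0,0]],"twist":[0,0,0,0,0]}'
```

```text
time: 5.0
tool_pos: [607.4, -309.5, 17.4]
tcp_rot: [-180.0, 0.0, 9.0]
ft_force: [0.0, 0.3, -0.3]
finger_gap: 63.1
```

```bash
python3 -m crank '{"slide":[[0,0,0.001],[0,0,0.001],[0,0,0]],"twist":[0,0,0]}'
```

```text
time: 5.3
tool_pos: [607.9, -310.2, 16.4]
tcp_rot: [180.0, -0.0, 9.0]
ft_force: [0.3, 0.2, -0.3]
finger_gap: 62.6
```

```bash
python3 -m crank '{"slide":[[0,0,0],[0,0,0],[0,0,0],[0,0,-0.03],[0,0,-0.04],[0,0,-0.03],[0,0,0]],"twist":[0,0,0,0,0,0,0]}' 0
python3 - <<'E'
from h import *
s=snap("wrist","c_w4")
m=mask(s,(3,140,120),(14,255,255))
for c in blobs(m,2000): print("brown",rect(s,c,24),cv2.boundingRect(c))
go(597.3,2.3,90,85)
E
```

```text
time: 6.0
tool_pos: [611.0, -312.0, 123.0]
tcp_rot: [179.6, -0.5, 9.0]
ft_force: [0.1, -0.0, 1.0]
finger_gap: 85.3
brown [ 610.8 -308.5   86.8   65.2    8.9] (267, 175, 102, 125)
at [ 609.8 -311.3  120. ] rot [179.7  -0.3   9. ] gap 85.5 F [-0.2  1.  -0.7] t 6.0
n 10 slide [0.0221, -0.0255, 0.003] twist -0.1327 total tool d [0.0367, -0.3117, 0.03] dyaw 76.0
```

View pics/c_w4.png

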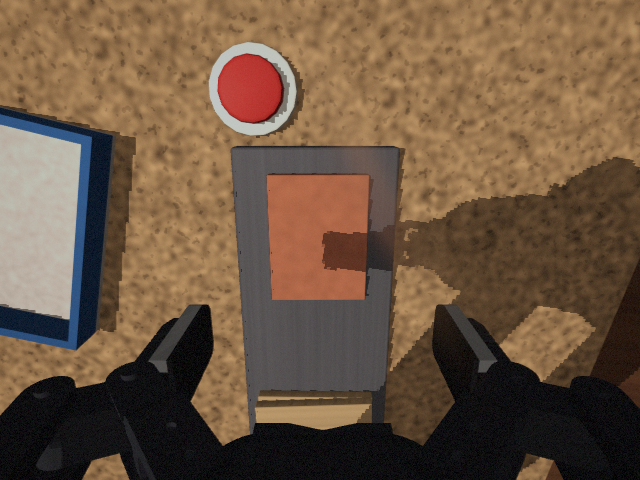

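```bash
python3 -m crank '{"slide":[[0.0221,-0.0255,0.003],[0.0221,-0.0255,0.003],[0.0221,-0.0255,0.003],[0.0221,-0.0255,0.003],[0.0221,-0.0255,0.003],[0.0221,-0.0255,0.003],[0.0221,-0.0255,0.003],[0.0221,-0.0255,0.003]],"twist":[-0.1327,-0.1327,-0.1327,-0.1327,-0.1327,-0.1327,-0.1327,-0.1327]}'
python3 -m crank '{"slide":[[0.0221,-0.0255,0.003],[0.0221,-0.0255,0.003],[0,0,0],[0,0,0]],"twist":[-0.1327,-0.1327,0,0]}'
python3 - <<'E'
from h import *
s=snap("wrist","c_w5")
m=mask(s,(3,140,120),(14,255,255))
for c in blobs(m,2000): print("brown",rect(s,c,14),cv2.boundingRect(c))
go(599,3,7,85)
E
```

```text
time: 6.85
tool_pos: [630.4, -51.8, 90.1]
tcp_rot: [-179.9, 0.0, 70.2]
ft_force: [1.2, -0.0, 0.8]
finger_gap: 85.4
time: 7.25
tool_pos: [594.0, 3.9, 84.7]
tcp_rot: [-179.9, 0.0, 85.0]
ft_force: [-0.6, -1.1, 0.0]
finger_gap: 85.5
brown [598.7 101.4  72.7  65.1  83.4] (249, 0, 132, 151)
brown [600.2   4.1  86.   64.9  85.2] (274, 181, 112, 137)
at [594.9   3.1  85.2] rot [-180.    0.   85.] gap 85.2 F [0.4 0.2 0.1] t 7.3
n 2 slide [0.0001, 0.0021, 0.0391] twist -0.0003 total tool d [0.0003, 0.0041, 0.0782] dyaw 0.0
```

```bash
python3 -m crank '{"slide":[[0.001,0.005,0.03],[0,0,0.03],[0,0,0.012],[0,0,0.0065],[0,0,0]],"twist":[0,0,0,0,0]}'
python3 -m crank '{"slide":[[0,0,0],[0,0,0],[0,0,0],[0,0,0]],"twist":[0,0,0,0]}' 1 60
python3 -m crank '{"slide":[[0,0,-0.02],[0,0,-0.035],[0,0,-0.035],[0,0,0]],"twist":[0,0,0,0]}'
python3 -c "
from h import *
s=snap('wrist','c_w6')
go(608.5,-310.5,70,9)"
```

```text
time: 7.8
tool_pos: [600.0, 3.2, 6.9]
tcp_rot: [-179.9, 0.0, 85.0]
ft_force: [0.6, 0.8, -0.0]
finger_gap: 85.6
time: 8.2
tool_pos: [604.3, 3.5, 13.7]
tcp_rot: [179.6, 0.0, 85.0]
ft_force: [-19.1, 1.2, 33.3]
finger_gap: 28.5
time: 8.6
tool_pos: [605.0, 3.5, 105.4]
tcp_rot: [179.3, -0.0, 85.0]
ft_force: [0.9, -0.2, 1.0]
finger_gap: 0.3
at [603.5   3.6 102.5] rot [179.5  -0.   85. ] gap 0.1 F [-0.   0.2 -0.7] t 8.7
n 10 slide [-0.0259, 0.0218, 0.0032] twist 0.1327 total tool d [-0.3125, 0.0321, 0.0325] dyaw -76.0
```

View pics/c_w6.png

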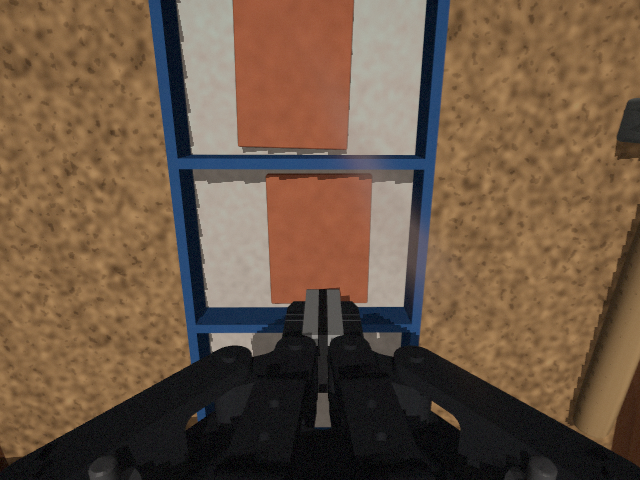

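```bash
python3 -m crank '{"slide":[[0,0,0],[0,0,0],[0,0,0],[0,0,0],[0,0,0]],"twist":[0,0,0,0,0]}' 0
python3 -c "
from h import *
s=snap('wrist','c_w7')
m=mask(s,(3,140,120),(14,255,255))
for c in blobs(m,2000): print('brown',rect(s,c,14),cv2.boundingRect(c))
go(600,4,2,85)"
```

```text
time: 9.15
tool_pos: [599.8, 3.8, 96.6]
tcp_rot: [-179.9, 0.0, 85.0]
ft_force: [0.1, -0.1, -0.2]
finger_gap: 72.3
brown [598.8 103.2  76.2  65.2  83.4] (242, 0, 125, 150)
brown [604.7   3.7  85.2  64.9  85. ] (275, 179, 106, 130)
at [599.9   3.8  96.9] rot [-180.    0.   85.] gap 79.1 F [-0.5 -0.2  0.1] t 9.2
n 3 slide [0.0001, 0.0, 0.0316] twist 0.0001 total tool d [0.0002, 0.0001, 0.0949] dyaw -0.0
```

```bash
python3 -m crank '{"slide":[[0,0.0005,0.035],[0,0,0.035],[0,0,0.015],[0,0,0.01],[0,0,0]],"twist":[0,0,0,0,0]}'
python3 -m crank '{"slide":[[0,0,0],[0,0,0],[0,0,0],[0,0,0]],"twist":[0,0,0,0]}' 1 60
```

```text
time: 9.7
tool_pos: [600.0, 3.8, 1.4]
tcp_rot: [-179.9, -0.0, 85.0]
ft_force: [-0.0, -0.0, -0.5]
finger_gap: 85.7
time: 10.1
tool_pos: [602.7, 3.6, 5.0]
tcp_rot: [179.8, -0.0, 85.0]
ft_force: [1.3, 0.1, 6.7]
finger_gap: 63.9
```

```bash
python3 -m crank '{"slide":[[0,0,-0.02],[0,0,-0.035],[0,0,-0.035],[0,0,0]],"twist":[0,0,0,0]}'
python3 -c "
from h import *
go(609.5,-309.5,70,9)"
```

```text
time: 10.5
tool_pos: [605.5, 3.4, 100.1]
tcp_rot: [179.3, -0.0, 85.0]
ft_force: [1.2, 0.0, 0.3]
finger_gap: 63.0
at [605.5   3.4 100.1] rot [179.3  -0.   85. ] gap 63.0 F [1.2 0.  0.3] t 10.5
n 10 slide [-0.0258, 0.0216, 0.003] twist 0.1327 total tool d [-0.3114, 0.0311, 0.0301] dyaw -76.0
```

```bash
python3 -m crank '{"slide":[[-0.0258,0.0216,0.003],[-0.0258,0.0216,0.003],[-0.0258,0.0216,0.003],[-0.0258,0.0216,0.003],[-0.0258,0.0216,0.003],[-0.0258,0.0216,0.003],[-0.0258,0.0216,0.003],[-0.0258,0.0216,0.003]],"twist":[0.1327,0.1327,0.1327,0.1327,0.1327,0.1327,0.1327,0.1327]}'
python3 -m crank '{"slide":[[-0.0258,0.0216,0.003],[-0.0258,0.0216,0.003],[0,0,0],[0,0,0]],"twist":[0.1327,0.1327,0,0]}'
python3 -c "
from h import *
s=snap('wrist','c_w8')
go(609.5,-309.5,24,9)"
```

```text
time: 11.3
tool_pos: [638.3, -252.0, 68.7]
tcp_rot: [179.9, -0.0, 23.9]
ft_force: [-0.4, 0.0, 0.6]
finger_gap: 62.8
time: 11.7
tool_pos: [604.5, -309.6, 62.6]
tcp_rot: [-180.0, -0.0, 9.0]
ft_force: [0.8, 0.1, -0.4]
finger_gap: 62.6
at [ 605.  -308.7   62.7] rot [180.  -0.   9.] gap 63.3 F [ 0.   1.  -0.5] t 11.8
n 1 slide [0.0043, 0.0015, 0.0387] twist 0.0008 total tool d [0.0043, 0.0015, 0.0387] dyaw -0.0
```

View pics/c_w8.png

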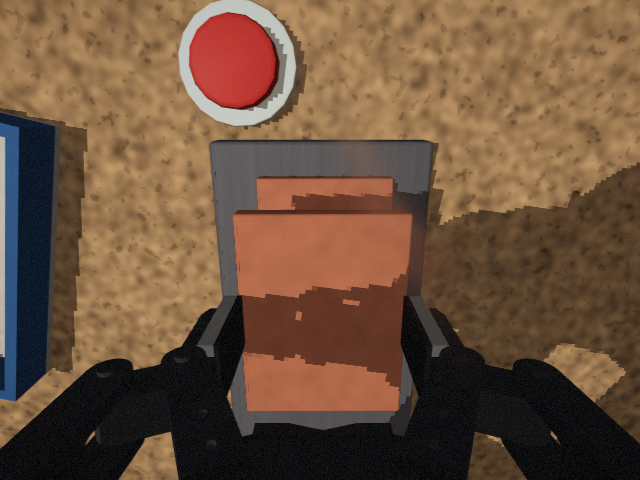

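```bash
python3 -m crank '{"slide":[[0.0045,0.0015,0.02],[0,0,0.011],[0,0,0.005],[0,0,0.0025],[0,0,0],[0,0,0]],"twist":[0,0,0,0,0,0]}'
python3 -m crank '{"slide":[[0,0,0],[0,0,0],[0,0,0],[0,0,-0.03],[0,0,-0.04],[0,0,-0.03],[0,0,0],[0,0,0]],"twist":[0,0,0,0,0,0,0,0]}' 0
python3 - <<'E'
from h import *
s=snap("wrist","c_w9")
m=mask(s,(3,140,120),(14,255,255))
for c in blobs(m,2000): print("brown",rect(s,c,32),cv2.boundingRect(c))
go(599,107.8,80,83.4)
E
```

```text
time: 12.35
tool_pos: [609.9, -309.6, 24.5]
tcp_rot: [180.0, -0.0, 9.0]
ft_force: [0.1, 0.8, 0.5]
finger_gap: 62.9
time: 13.15
tool_pos: [610.2, -310.1, 125.4]
tcp_rot: [179.9, -0.1, 9.0]
ft_force: [-1.3, -0.4, -0.4]
finger_gap: 85.3
brown [ 610.3 -308.4   87.2   65.2    9. ] (269, 175, 105, 128)
at [ 609.3 -309.5  123.6] rot [-180.    0.    9.] gap 85.6 F [-0.  -0.6 -0.7] t 13.2
n 10 slide [0.0294, -0.0338, 0.0044] twist -0.1299 total tool d [0.0551, -0.4138, 0.0436] dyaw 74.4
```

View pics/c_w9.png

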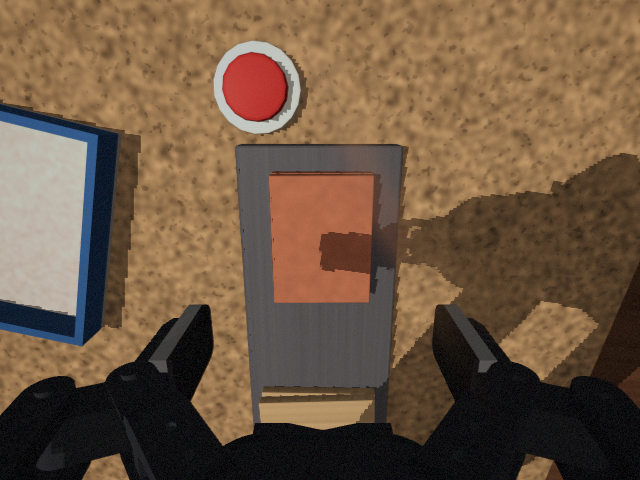

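```bash
python3 -m crank '{"slide":[[0.0294,-0.0338,0.0044],[0.0294,-0.0338,0.0044],[0.0294,-0.0338,0.0044],[0.0294,-0.0338,0.0044],[0.0294,-0.0338,0.0044],[0.0294,-0.0338,0.0044],[0.0294,-0.0338,0.0044],[0.0294,-0.0338,0.0044]],"twist":[-0.13,-0.13,-0.13,-0.13,-0.13,-0.13,-0.13,-0.13]}'
python3 -m crank '{"slide":[[0.0294,-0.0338,0.0044],[0.0294,-0.0338,0.0044],[0,0,0],[0,0,0]],"twist":[-0.13,-0.13,0,0]}'
python3 - <<'E'
from h import *
s=snap("wrist","c_w10")
m=mask(s,(3,140,120),(14,255,255))
for c in blobs(m,2000): print("brown",rect(s,c,14),cv2.boundingRect(c))
m=mask(s,(100,120,30),(125,255,255))
print("blue",cv2.boundingRect(blobs(m)[0]))
go(599,107.8,3,83.4)
E
```

```text
time: 14.0
tool_pos: [643.4, 33.2, 86.2]
tcp_rot: [-179.8, 0.0, 68.9]
ft_force: [1.3, -0.7, -0.1]
finger_gap: 85.1
time: 14.4
tool_pos: [596.7, 108.4, 77.9]
tcp_rot: [-179.8, 0.1, 83.5]
ft_force: [0.2, -0.6, 0.4]
finger_gap: 85.1
brown [599.4 108.9  86.8  64.9  83.6] (267, 182, 115, 142)
blue (182, 156, 251, 290)
at [597.8 107.5  78.6] rot [-179.9    0.    83.5] gap 85.6 F [-0.5 -0.5  0.8] t 14.4
n 2 slide [0.0002, 0.0006, 0.0378] twist 0.0005 total tool d [0.0004, 0.0011, 0.0756] dyaw -0.1
```

```bash
python3 -m crank '{"slide":[[0.001,0.0015,0.03],[0,0,0.025],[0,0,0.013],[0,0,0.008],[0,0,0]],"twist":[0,0,0,0,0]}'
python3 -m crank '{"slide":[[0,0,0],[0,0,0],[0,0,0],[0,0,0]],"twist":[0,0,0,0]}' 1 60
python3 -m crank '{"slide":[[0,0,-0.02],[0,0,-0.035],[0,0,-0.035],[0,0,0]],"twist":[0,0,0,0]}'
python3 -c "
from h import *
go(614.5,-309.5,80,9)"
```

```text
time: 14.95
tool_pos: [599.7, 107.7, 2.8]
tcp_rot: [-179.9, 0.0, 83.4]
ft_force: [-0.3, -0.4, 0.7]
finger_gap: 85.5
time: 15.35
tool_pos: [601.9, 108.5, 6.4]
tcp_rot: [179.8, -0.0, 83.5]
ft_force: [-1.5, -0.9, 4.5]
finger_gap: 62.4
time: 15.75
tool_pos: [605.1, 109.0, 102.1]
tcp_rot: [179.3, -0.1, 83.5]
ft_force: [1.6, -0.3, 0.0]
finger_gap: 62.1
at [605.1 109.  102.1] rot [ 1.793e+02 -1.000e-01  8.350e+01] gap 62.1 F [ 1.6 -0.3  0. ] t 15.8
n 10 slide [-0.0337, 0.0297, 0.0022] twist 0.13 total tool d [-0.4148, 0.0568, 0.0221] dyaw -74.5
```

```bash
python3 -m crank '{"slide":[[-0.0337,0.0297,0.0022],[-0.0337,0.0297,0.0022],[-0.0337,0.0297,0.0022],[-0.0337,0.0297,0.0022],[-0.0337,0.0297,0.0022],[-0.0337,0.0297,0.0022],[-0.0337,0.0297,0.0022],[-0.0337,0.0297,0.0022]],"twist":[0.13,0.13,0.13,0.13,0.13,0.13,0.13,0.13]}'
python3 -m crank '{"slide":[[-0.0337,0.0297,0.0022],[-0.0337,0.0297,0.0022],[0,0,0],[0,0,0]],"twist":[0.13,0.13,0,0]}'
python3 -c "
from h import *
s=snap('wrist','c_w11')
go(609.5,-309.5,32.5,9)"
```

```text
time: 16.55
tool_pos: [653.2, -233.2, 77.0]
tcp_rot: [179.9, -0.1, 23.6]
ft_force: [0.5, 0.4, -0.9]
finger_gap: 62.4
time: 16.95
tool_pos: [609.7, -311.1, 72.4]
tcp_rot: [180.0, -0.0, 8.9]
ft_force: [-0.7, 0.1, 0.1]
finger_gap: 62.2
at [ 610.3 -310.    72.4] rot [ 1.8e+02 -1.0e-01  9.0e+00] gap 62.2 F [-0.1  0.5  0. ] t 17.0
n 1 slide [-0.0008, -0.0006, 0.0399] twist 0.0003 total tool d [-0.0008, -0.0006, 0.0399] dyaw -0.0
```

View pics/c_w11.png

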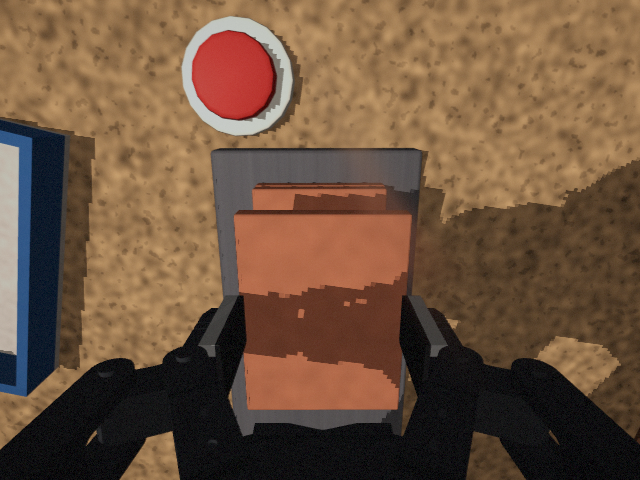

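```bash
python3 -m crank '{"slide":[[0,0,0.02],[0,0,0.012],[0,0,0.005],[0,0,0.003],[0,0,0],[0,0,0]],"twist":[0,0,0,0,0,0]}'
python3 -m crank '{"slide":[[0,0,0],[0,0,0],[0,0,0],[0,0,-0.03],[0,0,-0.04],[0,0,-0.03],[0,0,0],[0,0,0]],"twist":[0,0,0,0,0,0,0,0]}' 0
python3 - <<'E'
from h import *
s=snap("wrist","c_w12")
m=mask(s,(3,140,120),(14,255,255))
for c in blobs(m,2000): print("brown",rect(s,c,40),cv2.boundingRect(c))
t=snap("top","c_t12")
go(452,-331,110,99,half=False)
E
```

```text
time: 17.6
tool_pos: [610.8, -309.2, 32.5]
tcp_rot: [180.0, -0.0, 9.1]
ft_force: [-1.0, 1.9, 2.4]
finger_gap: 62.2
time: 18.4
tool_pos: [610.7, -310.5, 133.2]
tcp_rot: [179.9, -0.1, 9.0]
ft_force: [-0.3, 0.9, 0.4]
finger_gap: 85.6
brown [ 610.8 -308.1   87.1   65.2    9. ] (268, 175, 105, 128)
at [ 609.3 -309.5  130.4] rot [-1.799e+02  1.000e-01  9.000e+00] gap 85.4 F [-0.3 -0.1 -0.2] t 18.5
n 11 slide [-0.0119, -0.0107, 0.0019] twist -0.1428 total tool d [-0.1587, -0.0034, 0.0204] dyaw 90.0
```

View pics/c_w12.png

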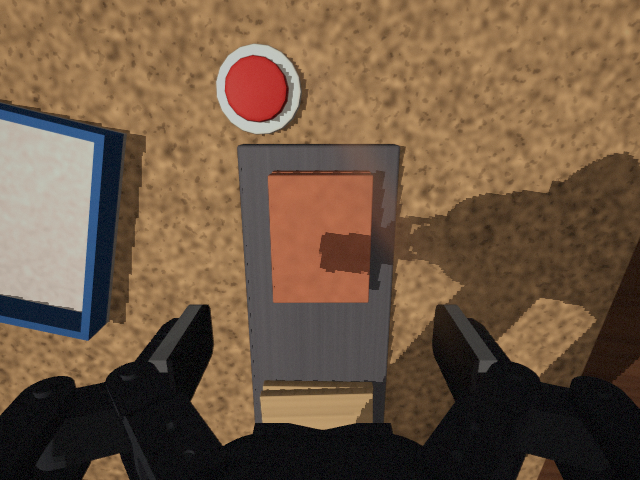

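```bash
python3 -m crank '{"slide":[[-0.0119,-0.0107,0.0019],[-0.0119,-0.0107,0.0019],[-0.0119,-0.0107,0.0019],[-0.0119,-0.0107,0.0019],[-0.0119,-0.0107,0.0019],[-0.0119,-0.0107,0.0019],[-0.0119,-0.0107,0.0019],[-0.0119,-0.0107,0.0019]],"twist":[-0.1428,-0.1428,-0.1428,-0.1428,-0.1428,-0.1428,-0.1428,-0.1428]}'
python3 -m crank '{"slide":[[-0.0119,-0.0107,0.0019],[-0.0119,-0.0107,0.0019],[-0.0119,-0.0107,0.0019],[0,0,0],[0,0,0]],"twist":[-0.1428,-0.1428,-0.1428,0,0]}'
python3 - <<'E'
from h import *
s=snap("wrist","d_w1")
h=hsv(s)
print(h[260,330])
m=mask(s,(14,50,100),(28,170,255),(200,150,450,340))
for c in blobs(m,2000): print("pale",rect(s,c,32),rect(s,c,40),cv2.boundingRect(c))
E
```

```text
time: 19.3
tool_pos: [487.3, -299.9, 114.5]
tcp_rot: [-179.8, -0.1, 74.8]
ft_force: [0.2, -0.3, 0.8]
finger_gap: 85.2
time: 19.8
tool_pos: [452.3, -331.2, 109.7]
tcp_rot: [-179.9, -0.1, 98.7]
ft_force: [0.7, -0.3, -0.9]
finger_gap: 85.1
[ 17 104 193]
pale [ 453.3 -328.7   90.7   69.4  -80. ] [ 452.9 -326.    87.4   66.9  -80. ] (262, 171, 119, 143)
pale [ 423.8 -297.5  176.2   92.4   48.5] [ 424.5 -295.9  169.8   89.    48.5] (200, 150, 250, 175)
```

View pics/d_w1.png

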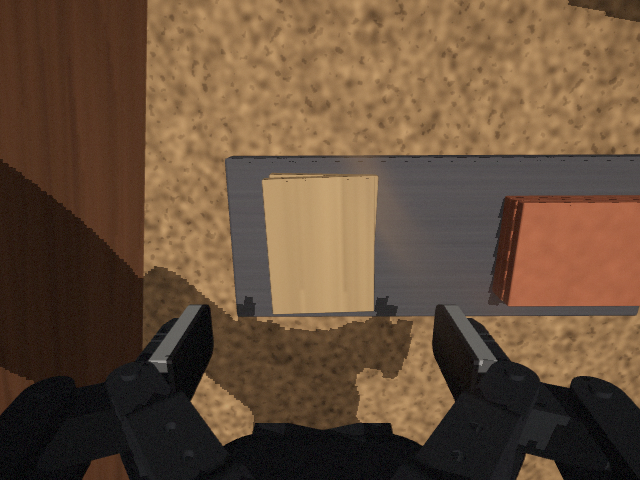

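```bash
python3 - <<'E'
from h import *
sd=snap("side");im=sd["img"][:,:,::-1]
cv2.imwrite("pics/d_s1.png",cv2.resize(im[150:205,250:370],None,fx=6.5,fy=6.5,interpolation=cv2.INTER_CUBIC))
w=cv2.imread("pics/d_w1.png");cv2.imwrite("pics/d_w1c.png",cv2.resize(w[150:330,240:520],None,fx=2.8,fy=2.8,interpolation=cv2.INTER_CUBIC))
E
```

```text
(no output)
```

View pics/d_s1.png

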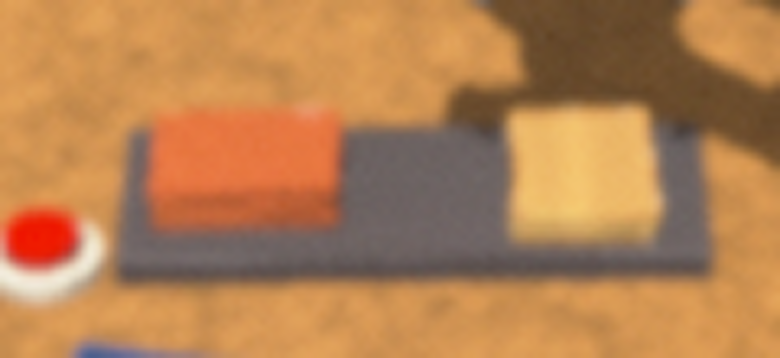

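View pics/d_w1c.png

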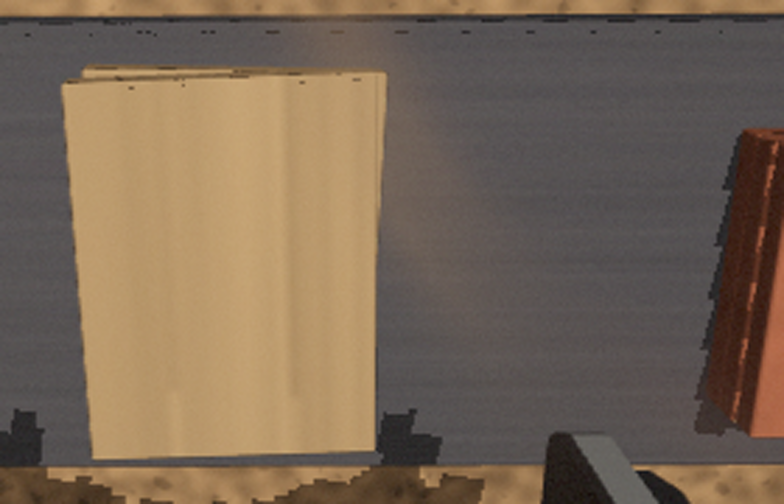

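```bash
python3 - <<'E'
from h import *
s=snap("wrist")
C=[(62,84),(378,73),(376,450),(92,458)]
for z in (24,32,40):
  W=np.array([ray(s,240+u/2.8,150+v/2.8,z,s["pose"]) for u,v in C])
  print(z,W.mean(0).round(1),[np.linalg.norm(W[i]-W[(i+1)%4]).round(1) for i in range(4)])
C=[(232,155),(240,318)] # board left edge px
W=np.array([ray(s,u,v,16,s["pose"]) for u,v in C]);print(W.round(1),np.linalg.norm(W[0]-W[1]))
E
```

```text
24 [ 453.8 -333.4   24. ] [np.float64(68.1), np.float64(90.4), np.float64(68.3), np.float64(90.2)]
32 [ 453.4 -330.6   32. ] [np.float64(65.7), np.float64(87.3), np.float64(65.9), np.float64(87.0)]
40 [ 453.  -327.9   40. ] [np.float64(63.3), np.float64(84.1), np.float64(63.6), np.float64(83.9)]
[[ 391.  -284.4   16. ]
 [ 405.9 -395.5   16. ]] 112.12024801439424
```

```bash
python3 -c "
from h import *
go(453.4,-330.6,20,99)"

```

```text
at [ 453.2 -331.2  110.5] rot [-180.    -0.    98.9] gap 85.1 F [-0.4  0.1  0.1] t 19.9
n 3 slide [0.0002, 0.0001, 0.0302] twist -0.0006 total tool d [0.0005, 0.0003, 0.0905] dyaw 0.1
```

```bash
python3 -m crank '{"slide":[[0,0,0.035],[0,0,0.03],[0,0,0.015],[0,0,0.0103],[0,0,0]],"twist":[0,0,0,0,0]}'
python3 -m crank '{"slide":[[0,0,0],[0,0,0],[0,0,0],[0,0,0]],"twist":[0,0,0,0]}' 1 60
python3 -m crank '{"slide":[[0,0,-0.015],[0,0,-0.035],[0,0,-0.035],[0,0,0],[0,0,0]],"twist":[0,0,0,0,0]}'
python3 -c "
from h import *
s=snap('wrist','d_w2')
go(602.5,109,70,84.9)"
```

```text
time: 20.45
tool_pos: [452.5, -331.1, 19.6]
tcp_rot: [-179.9, -0.1, 99.0]
ft_force: [0.2, -0.2, 0.2]
finger_gap: 85.3
time: 20.85
tool_pos: [454.4, -333.1, 23.2]
tcp_rot: [179.9, 0.2, 99.0]
ft_force: [-0.4, 0.7, 6.0]
finger_gap: 62.9
time: 21.35
tool_pos: [454.2, -333.0, 108.6]
tcp_rot: [179.8, 0.2, 99.0]
ft_force: [-0.5, 0.1, -1.7]
finger_gap: 63.0
at [ 453.2 -332.1  106.7] rot [1.799e+02 1.000e-01 9.900e+01] gap 63.0 F [-0.2 -0.  -1.4] t 21.4
n 11 slide [0.0396, 0.0154, 0.0033] twist 0.0224 total tool d [0.4124, 0.2164, 0.0367] dyaw -14.1
```

View pics/d_w2.png

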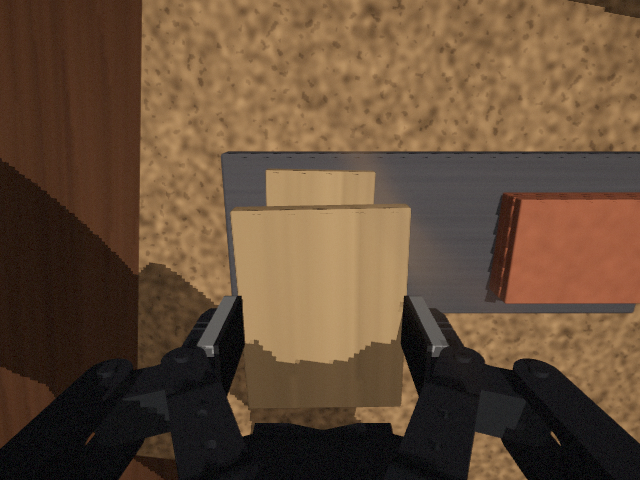

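```bash
python3 -m crank '{"slide":[[0.0396,0.0154,0.0033],[0.0396,0.0154,0.0033],[0.0396,0.0154,0.0033],[0.0396,0.0154,0.0033],[0.0396,0.0154,0.0033],[0.0396,0.0154,0.0033],[0.0396,0.0154,0.0033],[0.0396,0.0154,0.0033]],"twist":[0.0224,0.0224,0.0224,0.0224,0.0224,0.0224,0.0224,0.0224]}'
python3 -m crank '{"slide":[[0.0396,0.0154,0.0033],[0.0396,0.0154,0.0033],[0.0396,0.0154,0.0033],[0,0,0],[0,0,0],[0,0,0]],"twist":[0.0224,0.0224,0.0224,0,0,0]}'
python3 - <<'E'
from h import *
s=snap("wrist","d_w3")
m=mask(s,(100,120,30),(125,255,255))
c=blobs(m)[0]; print(cv2.boundingRect(c))
go(602.5,109,8,84.9)
E
```

```text
time: 22.2
tool_pos: [549.8, -4.9, 77.8]
tcp_rot: [-179.9, -0.0, 88.7]
ft_force: [0.9, 0.2, -1.1]
finger_gap: 63.0
time: 22.8
tool_pos: [601.1, 109.0, 68.4]
tcp_rot: [-179.9, 0.0, 84.9]
ft_force: [-0.1, 0.1, 0.0]
finger_gap: 62.6
(167, 159, 183, 176)
at [601.4 108.6  68.7] rot [-179.9    0.    84.8] gap 62.7 F [-0.9 -0.7 -0.1] t 22.9
n 2 slide [0.0002, 0.0005, 0.0304] twist -0.0007 total tool d [0.0005, 0.0011, 0.0607] dyaw 0.1
```

View pics/d_w3.png

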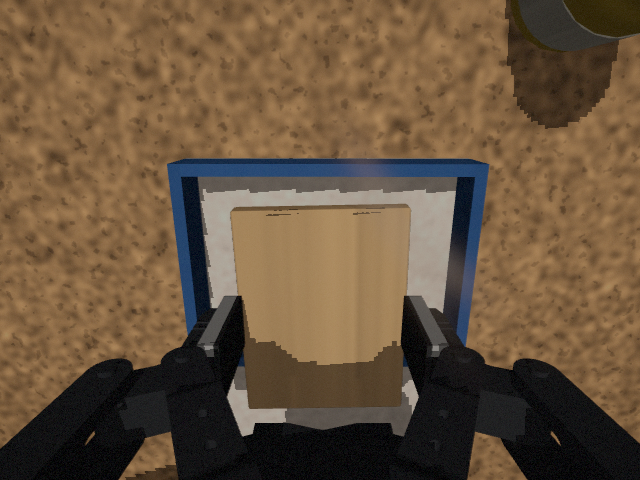

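```bash
python3 - <<'E'
from h import *
s=snap("wrist")
for nm,u,v,z in [("wall in far L",182,177,30),("wall in far R",472,177,30),("outer L",169,162,30),("outer R",488,162,30),("plate L",232,209,77.7),("plate R",410,207,77.7),("plate far top",320,207,77.7),("near L",248,408,77.7),("near R",402,408,77.7)]:
  print(nm,ray(s,u,v,z,s["pose"]).round(1))
E
```

```text
wall in far L [540.2 165.   30. ]
wall in far R [677.9 152.6  30. ]
outer L [535.5 172.5  30. ]
outer R [685.2 159.   30. ]
plate L [574.1 157.5  77.7]
plate R [638.  152.5  77.7]
plate far top [605.8 155.4  77.7]
near L [566.8  70.3  77.7]
near R [632.7  64.4  77.7]
```

```bash
python3 -m crank '{"slide":[[-0.002,0.0015,0.025],[0,0,0.02],[0,0,0.01],[0,0,0.005],[0,0,0.002],[0,0,0]],"twist":[0,0,0,0,0,0]}'
python3 -m crank '{"slide":[[0,0,0],[0,0,0],[0,0,0],[0,0,-0.03],[0,0,-0.04],[0,0,-0.03],[0,0,0]],"twist":[0,0,0,0,0,0,0]}' 0
python3 - <<'E'
from h import *
s=snap("wrist","d_w4")
m=mask(s,(14,50,100),(28,170,255),(200,150,450,340))
for c in blobs(m,2000): print("pale",rect(s,c,14),cv2.boundingRect(c))
go(454,-331,85,98)
E
```

```text
time: 23.5
tool_pos: [604.0, 107.6, 8.1]
tcp_rot: [179.9, -0.0, 84.9]
ft_force: [-0.4, -0.1, 0.2]
finger_gap: 63.0
time: 24.2
tool_pos: [607.5, 108.2, 114.1]
tcp_rot: [179.4, -0.1, 84.9]
ft_force: [1.4, 0.1, -0.1]
finger_gap: 85.3
pale [610.  111.1  90.2  74.9  86.2] (263, 166, 118, 132)
at [606.  108.  111.2] rot [ 1.796e+02 -1.000e-01  8.490e+01] gap 85.1 F [ 1.2 -0.2  0.5] t 24.2
n 11 slide [-0.0398, -0.0144, 0.0024] twist -0.0208 total tool d [-0.4508, -0.1122, 0.0262] dyaw 13.1
```

View pics/d_w4.png

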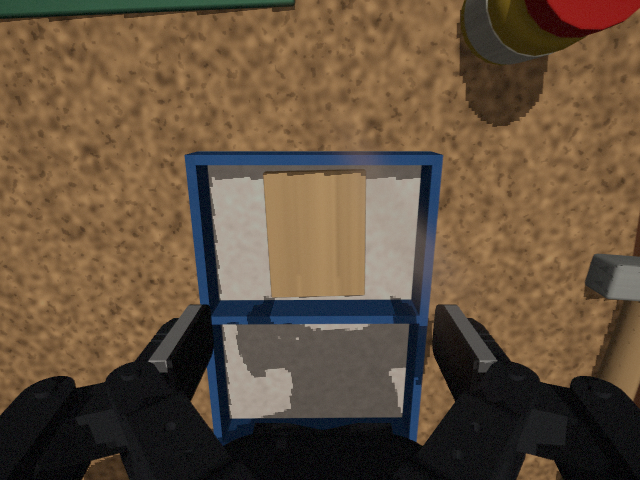

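```bash
python3 -m crank '{"slide":[[-0.0398,-0.0144,0.0024],[-0.0398,-0.0144,0.0024],[-0.0398,-0.0144,0.0024],[-0.0398,-0.0144,0.0024],[-0.0398,-0.0144,0.0024],[-0.0398,-0.0144,0.0024],[-0.0398,-0.0144,0.0024],[-0.0398,-0.0144,0.0024]],"twist":[-0.0208,-0.0208,-0.0208,-0.0208,-0.0208,-0.0208,-0.0208,-0.0208]}'
python3 -m crank '{"slide":[[-0.0398,-0.0144,0.0024],[-0.0398,-0.0144,0.0024],[-0.0398,-0.0144,0.0024],[0,0,0],[0,0,0]],"twist":[-0.0208,-0.0208,-0.0208,0,0]}'
python3 - <<'E'
from h import *
s=snap("wrist","d_w5")
m=mask(s,(14,50,100),(28,170,255),(200,165,450,312))
for c in blobs(m,2000): print("pale",rect(s,c,24),cv2.boundingRect(c))
go(454,-331,12,98)
E
```

```text
time: 25.05
tool_pos: [481.5, -209.3, 86.7]
tcp_rot: [-179.9, -0.1, 94.5]
ft_force: [0.3, -1.0, -0.5]
finger_gap: 85.5
time: 25.55
tool_pos: [450.7, -331.5, 79.5]
tcp_rot: [-179.9, -0.1, 97.8]
ft_force: [-0.0, 0.4, 0.5]
finger_gap: 85.2
pale [ 454.1 -322.7   76.3   69.5  -82.1] (263, 180, 131, 132)
pale [ 387.2 -328.1   84.2   15.4  -81.4] (200, 165, 28, 147)
at [ 451.1 -330.6   79.7] rot [-1.799e+02 -1.000e-01  9.790e+01] gap 85.4 F [ 0.7  1.2 -0.3] t 25.6
n 2 slide [-0.0004, 0.0014, 0.0338] twist -0.0006 total tool d [-0.0008, 0.0028, 0.0677] dyaw 0.1
```

View pics/d_w5.png

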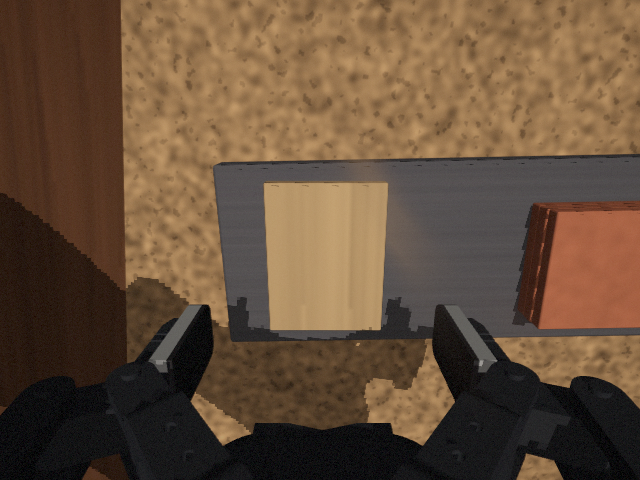

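```bash
python3 - <<'E'
from h import *
s=snap("wrist")
for z in (24,32):
  W=np.array([ray(s,u,v,z,s["pose"]) for u,v in [(264,183),(387,183),(382,330),(269,330)]])
  print(z,W.mean(0).round(1),[np.linalg.norm(W[i]-W[(i+1)%4]).round(1) for i in range(4)])
  x,y=W.mean(0)[:2]
  go(x,y,12,98)
E
```

```text
24 [ 453.9 -329.1   24. ] [np.float64(64.5), np.float64(87.4), np.float64(66.9), np.float64(87.4)]
at [ 451.5 -330.2   79.9] rot [-1.799e+02 -1.000e-01  9.800e+01] gap 85.5 F [-0.6  0.   0.1] t 25.6
n 2 slide [0.0004, 0.0013, 0.034] twist -0.0 total tool d [0.0007, 0.0025, 0.0679] dyaw 0.0
32 [ 453.4 -326.1   32. ] [np.float64(61.9), np.float64(83.8), np.float64(64.2), np.float64(83.8)]
at [ 451.5 -330.2   79.9] rot [-1.799e+02 -1.000e-01  9.800e+01] gap 85.5 F [-0.6  0.   0.1] t 25.6
n 2 slide [0.0019, 0.0012, 0.034] twist -0.0 total tool d [0.0038, 0.0025, 0.0679] dyaw 0.0
```

```bash
python3 -m crank '{"slide":[[0.001,0.0025,0.03],[0,0,0.02],[0,0,0.012],[0,0,0.006],[0,0,0]],"twist":[0,0,0,0,0]}'
python3 -m crank '{"slide":[[0,0,0],[0,0,0],[0,0,0],[0,0,0]],"twist":[0,0,0,0]}' 1 60
python3 -m crank '{"slide":[[0,0,-0.015],[0,0,-0.035],[0,0,-0.035],[0,0,0],[0,0,0]],"twist":[0,0,0,0,0]}'
python3 -c "
from h import *
go(595.5,1.5,70,84.9)"
```

```text
time: 26.15
tool_pos: [454.1, -329.2, 12.4]
tcp_rot: [-180.0, -0.1, 98.0]
ft_force: [-0.2, 0.3, 0.5]
finger_gap: 85.1
time: 26.55
tool_pos: [455.4, -331.0, 15.1]
tcp_rot: [179.9, 0.1, 98.0]
ft_force: [-1.1, 1.9, 5.5]
finger_gap: 62.5
time: 27.05
tool_pos: [455.4, -331.2, 100.8]
tcp_rot: [179.8, 0.2, 98.0]
ft_force: [-0.9, 0.2, -1.3]
finger_gap: 63.0
at [ 455.4 -331.2  100.8] rot [179.8   0.2  98. ] gap 63.0 F [-0.9  0.2 -1.3] t 27.1
n 9 slide [0.0364, 0.017, 0.0034] twist 0.0254 total tool d [0.31, 0.1849, 0.0308] dyaw -13.1
```

```bash
python3 -m crank '{"slide":[[0.0364,0.017,0.0034],[0.0364,0.017,0.0034],[0.0364,0.017,0.0034],[0.0364,0.017,0.0034],[0.0364,0.017,0.0034],[0.0364,0.017,0.0034],[0.0364,0.017,0.0034],[0.0364,0.017,0.0034]],"twist":[0.0254,0.0254,0.0254,0.0254,0.0254,0.0254,0.0254,0.0254]}'
python3 -m crank '{"slide":[[0.0364,0.017,0.0034],[0,0,0],[0,0,0],[0,0,0]],"twist":[0.0254,0,0,0]}'
python3 - <<'E'
from h import *
s=snap("wrist","d_w6")
go(595.5,1.5,7.5,84.9)
E
```

```text
time: 27.85
tool_pos: [574.5, -31.1, 69.7]
tcp_rot: [-179.9, -0.0, 86.3]
ft_force: [1.0, -0.6, -0.2]
finger_gap: 63.4
time: 28.25
tool_pos: [593.5, 1.7, 66.6]
tcp_rot: [-179.9, 0.0, 84.9]
ft_force: [0.8, -0.9, -0.8]
finger_gap: 62.7
at [593.6   1.4  66.9] rot [-179.9    0.    84.8] gap 63.0 F [-0.2 -0.2  0.7] t 28.3
n 2 slide [0.0001, 0.0009, 0.0297] twist -0.0005 total tool d [0.0003, 0.0019, 0.0594] dyaw 0.1
```

View pics/d_w6.png

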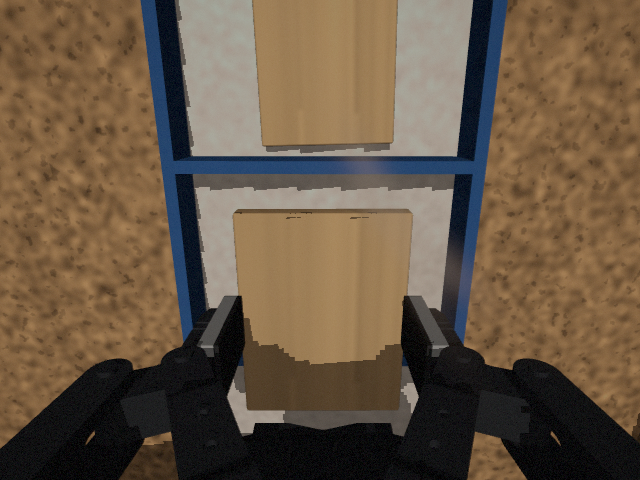

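```bash
python3 - <<'E'
from h import *
s=snap("wrist")
for nm,u,v,z in [("div in L",178,174,30),("div in R",472,174,30)]+[("p",a,b,75.9) for a,b in [(234,212),(411,212),(400,410),(247,410)]]:
  print(nm,ray(s,u,v,z,s["pose"]).round(1))
W=np.mean([ray(s,a,b,75.9,s["pose"]) for a,b in [(234,212),(411,212),(400,410),(247,410)]],0);D=(ray(s,178,174,30,s["pose"])+ray(s,472,174,30,s["pose"]))/2
print(W,D-50*np.array([.089,.996,0]))
E
```

```text
div in L [531.5  59.5  30. ]
div in R [669.4  47.1  30. ]
p [566.8  49.1  75.9]
p [630.5  43.3  75.9]
p [624.  -43.8  75.9]
p [558.5 -38.   75.9]
[594.9607602    2.65654155  75.9       ] [596.00696966   3.50329925  30.        ]
```

Plate is within 1 mm of the bay centre; lower and release.

```bash
python3 -m crank '{"slide":[[0.001,0.001,0.025],[0,0,0.018],[0,0,0.009],[0,0,0.005],[0,0,0.0025],[0,0,0]],"twist":[0,0,0,0,0,0]}'
python3 -m crank '{"slide":[[0,0,0],[0,0,0],[0,0,0],[0,0,-0.03],[0,0,-0.04],[0,0,-0.04],[0,0,-0.04],[0,0,0]],"twist":[0,0,0,0,0,0,0,0]}' 0
python3 - <<'E'
from h import *
s=snap("wrist","d_w7"); t=snap("top","d_t7")
cv2.imwrite("pics/d_t7c.png",cv2.resize(t["img"][100:280,130:410,::-1],None,fx=2.8,fy=2.8,interpolation=cv2.INTER_CUBIC))
E
```

```text
time: 28.95
tool_pos: [595.8, 3.0, 8.4]
tcp_rot: [180.0, -0.0, 84.9]
ft_force: [-0.5, 0.3, -0.4]
finger_gap: 62.9
time: 29.75
tool_pos: [599.9, 3.0, 166.2]
tcp_rot: [179.3, -0.0, 84.9]
ft_force: [1.2, -0.6, -0.1]
finger_gap: 85.5
```

View pics/d_w7.png

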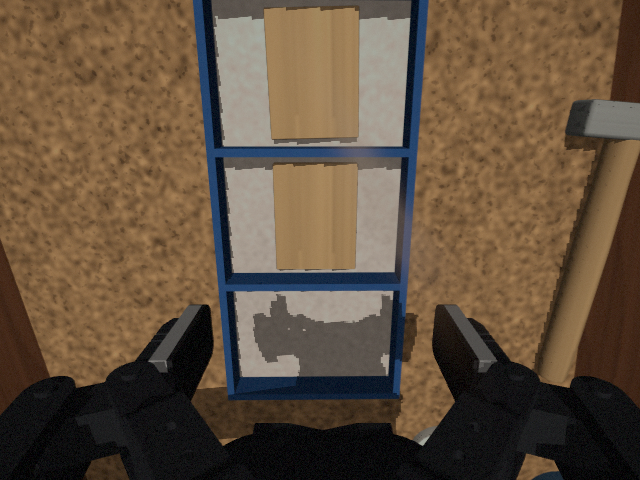

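View pics/d_t7c.png

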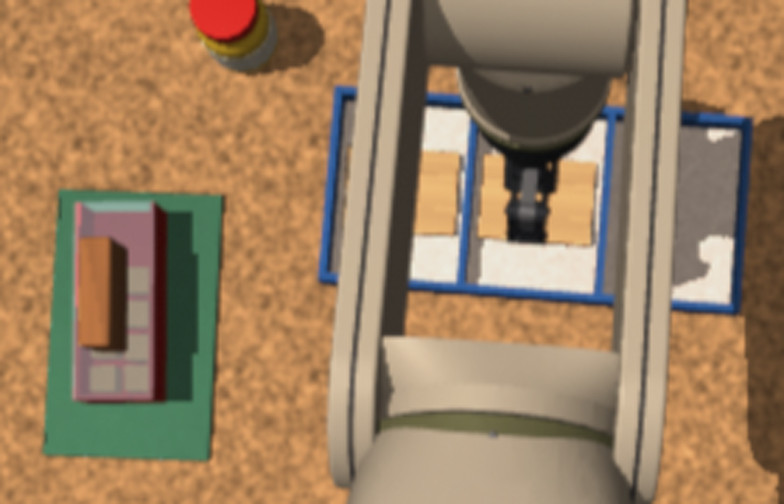

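```bash
python3 - <<'E'
from h import *
t=snap("top")
Q=[(158,185),(169.25,185),(169.2,223.7),(158.3,223.3)]
W=np.array([ray(t,*q,98) for q in Q]);print(W.round(1).tolist(),W.mean(0),[np.linalg.norm(W[i]-W[(i+1)%4]).round(1) for i in range(4)])
print("axis deg",np.degrees(np.arctan2(*(W[0]-W[3])[1::-1][:2])),np.degrees(np.arctan2((W[1]-W[2])[1],(W[1]-W[2])[0])))
m=mask(t,(70,90,40),(90,255,200),(140,160,215,270))
c=np.concatenate(blobs(m,20));print("pad",rect(t,c,6))
x,y=W.mean(0)[:2]
go(x,y,190,0,half=False)
E
```

```text
[[553.2, 331.9, 98.0], [552.9, 309.1, 98.0], [474.4, 308.7, 98.0], [475.5, 330.6, 98.0]] [513.97467371 320.08212226  98.        ] [np.float64(22.7), np.float64(78.5), np.float64(21.9), np.float64(77.7)]
axis deg 0.92990142332447 0.32869733918478
pad [501.9 317.2 202.9 124.7  -2.8]
at [595.5   3.3 157.9] rot [180.   -0.   84.9] gap 85.2 F [0.3 0.8 0.3] t 29.9
n 11 slide [0.0172, -0.0277, -0.0029] twist 0.1347 total tool d [0.3083, -0.1094, -0.0321] dyaw -84.9
```

```bash
python3 -m crank '{"slide":[[0.0172,-0.0277,-0.003],[0.0172,-0.0277,-0.003],[0.0172,-0.0277,-0.003],[0.0172,-0.0277,-0.003],[0.0172,-0.0277,-0.003],[0.0172,-0.0277,-0.003],[0.0172,-0.0277,-0.003],[0.0172,-0.0277,-0.003]],"twist":[0.1347,0.1347,0.1347,0.1347,0.1347,0.1347,0.1347,0.1347]}'
python3 -m crank '{"slide":[[0.0172,-0.0277,-0.003],[0.0172,-0.0277,-0.003],[0.0172,-0.0277,-0.003],[0,0,0],[0,0,0],[0,0,0]],"twist":[0.1347,0.1347,0.1347,0,0,0]}'
python3 - <<'E'
from h import *
s=snap("wrist","e_w1")
go(514,320,110,0.5,half=False)
E
```

```text
time: 30.7
tool_pos: [484.5, 227.5, 179.9]
tcp_rot: [-180.0, 0.2, 22.8]
ft_force: [0.4, -0.0, 0.1]
finger_gap: 85.3
time: 31.3
tool_pos: [512.9, 318.9, 189.3]
tcp_rot: [179.9, 0.1, 0.1]
ft_force: [0.9, -0.4, 0.5]
finger_gap: 85.5
at [513.2 318.8 189.8] rot [1.799e+02 1.000e-01 0.000e+00] gap 85.7 F [ 1.3 -0.5  0.3] t 31.4
n 2 slide [0.0004, -0.0006, 0.0399] twist -0.0041 total tool d [0.0008, -0.0012, 0.0798] dyaw 0.5
```

View pics/e_w1.png

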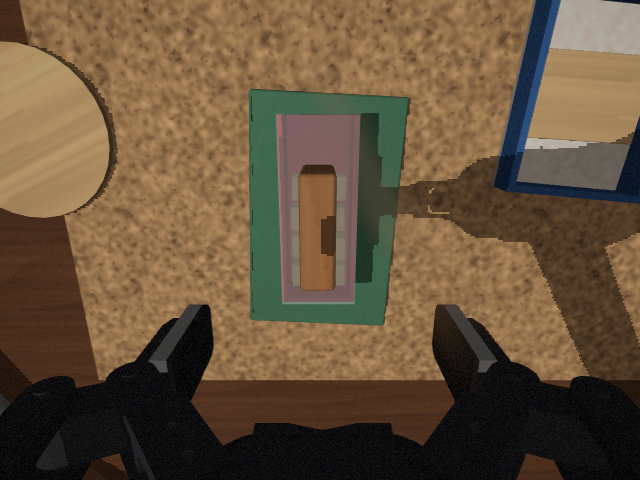

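```bash
python3 - <<'E'
from h import *
s=snap("wrist")
W=np.array([ray(s,u,v,98,s["pose"]) for u,v in [(299,174),(337,174),(335,290),(301,290)]]);print(W.round(1).tolist(),W.mean(0).round(1))
B=np.array([ray(s,u,v,48,s["pose"]) for u,v in [(277,114),(359,114),(354,303),(282,303)]]);print(B.round(1).tolist(),B.mean(0).round(1))
P=np.array([ray(s,u,v,6,s["pose"]) for u,v in [(250,90),(410,98),(384,326),(252,320)]]);print(P.round(1).tolist(),P.mean(0).round(1))
E
```

```text
[[557.4, 334.3, 98.0], [557.4, 311.0, 98.0], [479.2, 311.4, 98.0], [479.2, 334.4, 98.0]] [518.3 322.8  98. ]
[[592.9, 352.3, 48.0], [592.9, 293.9, 48.0], [443.5, 293.7, 48.0], [443.5, 353.5, 48.0]] [518.2 323.3  48. ]
[[611.5, 378.1, 6.0], [605.5, 249.2, 6.0], [396.9, 259.9, 6.0], [403.4, 388.0, 6.0]] [504.4 318.8   6. ]
```

```bash
python3 -c "
from h import *
go(508.5,322.5,55,0.2,half=False)"
python3 -m crank '{"slide":[[-0.004,-0.0035,0.04],[0,0,0.04],[0,0,0.035],[0,0,0.02],[0,0,0],[0,0,0]],"twist":[0,0,0,0,0,0]}'
python3 -m crank '{"slide":[[0,0,0],[0,0,0],[0,0,0],[0,0,0],[0,0,0],[0,0,0]],"twist":[0,0,0,0,0,0]}' 1 80
python3 -c "
from h import *
s=snap('wrist','e_w2')"
```

```text
at [513.4 318.8 190.2] rot [ 1.8e+02  1.0e-01 -0.0e+00] gap 85.2 F [-0.3  0.5 -0.7] t 31.4
n 4 slide [-0.0012, -0.0009, 0.0338] twist -0.0009 total tool d [-0.0049, -0.0037, 0.1352] dyaw 0.2
time: 32.0
tool_pos: [509.9, 322.9, 56.4]
tcp_rot: [180.0, 0.0, -0.0]
ft_force: [-0.4, 0.7, 0.5]
finger_gap: 85.3
time: 32.6
tool_pos: [510.2, 323.4, 56.6]
tcp_rot: [-180.0, -0.0, -0.0]
ft_force: [-0.9, -1.9, 7.2]
finger_gap: 23.0
```

View pics/e_w2.png

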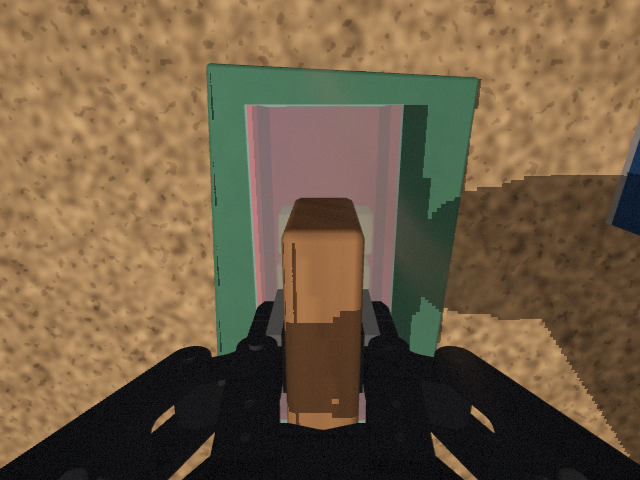

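```bash
python3 -m crank '{"slide":[[0,0,-0.005],[0,0,-0.015],[0,0,-0.02],[0,0,-0.02],[0,0,-0.01],[0,0,0],[0,0,0]],"twist":[0,0,0,0,0,0,0]}'
python3 - <<'E'
from h import *
s=snap("wrist","e_w3");sd=snap("side");
cv2.imwrite("pics/e_s3.png",cv2.resize(sd["img"][220:420,180:400,::-1],None,fx=3,fy=3,interpolation=cv2.INTER_CUBIC))
go(425,124.5,90,-5.1,half=False,n=10)
E
```

```text
time: 33.35
tool_pos: [509.4, 323.2, 125.3]
tcp_rot: [180.0, 0.0, -0.0]
ft_force: [-1.7, -2.0, -5.6]
finger_gap: 23.1
at [508.8 322.9 124.3] rot [ 1.799e+02  1.000e-01 -0.000e+00] gap 23.1 F [ 2.3 -0.2 -8.4] t 33.5
n 10 slide [-0.0076, 0.0202, 0.0034] twist 0.0089 total tool d [-0.0838, 0.1984, 0.0343] dyaw -5.1
```

View pics/e_w3.png

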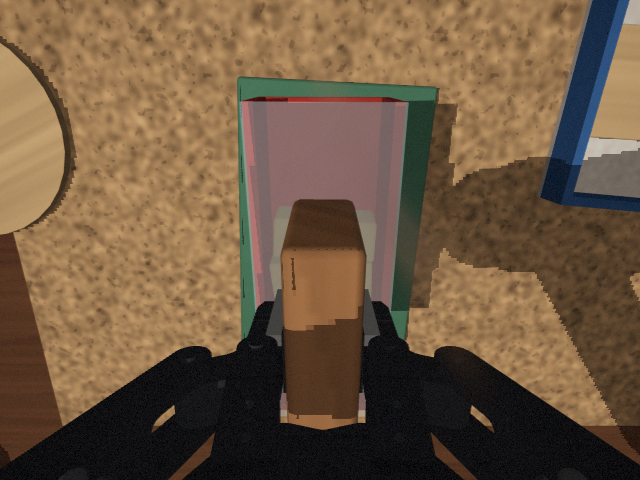

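View pics/e_s3.png

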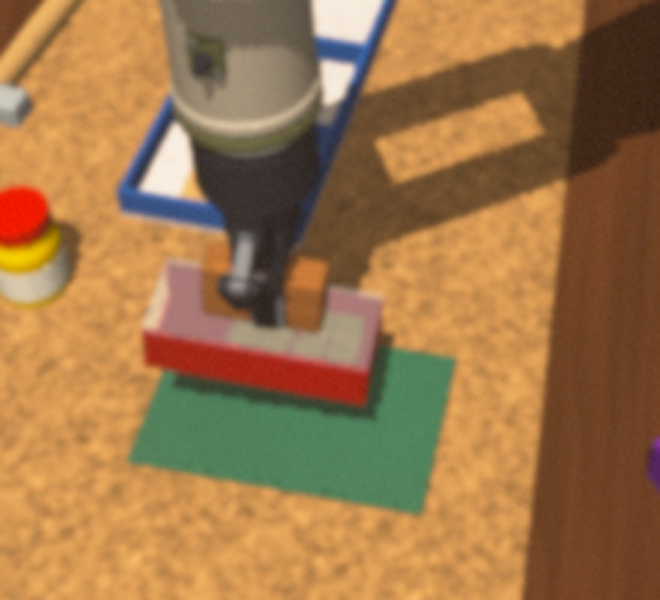

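```bash
python3 -m crank '{"slide":[[-0.004,0.01,0.002],[-0.0076,0.0202,0.0034],[-0.0076,0.0202,0.0034],[-0.0076,0.0202,0.0034],[-0.0076,0.0202,0.0034],[-0.0076,0.0202,0.0034],[-0.0076,0.0202,0.0034],[-0.0076,0.0202,0.0034]],"twist":[0.0089,0.0089,0.0089,0.0089,0.0089,0.0089,0.0089,0.0089]}'
python3 -m crank '{"slide":[[-0.0076,0.0202,0.0034],[-0.0076,0.0202,0.0034],[-0.004,0.01,0.002],[0,0,0],[0,0,0]],"twist":[0.0089,0.0089,0,0,0]}'
python3 - <<'E'
from h import *
s=snap("wrist","e_w4");sd=snap("side","e_s4f");
cv2.imwrite("pics/e_s4.png",cv2.resize(sd["img"][180:400,200:460,::-1],None,fx=2.8,fy=2.8,interpolation=cv2.INTER_CUBIC))
go(431,124.5,73,-5.1,half=False)
E
```

```text
time: 34.25
tool_pos: [446.3, 172.5, 99.0]
tcp_rot: [180.0, 0.1, -4.1]
ft_force: [-3.0, -2.2, -2.7]
finger_gap: 23.0
time: 34.75
tool_pos: [424.8, 125.4, 91.4]
tcp_rot: [-180.0, -0.0, -5.1]
ft_force: [-0.2, 0.7, -7.8]
finger_gap: 23.0
at [425.1 125.9  91.7] rot [-180.    -0.    -5.1] gap 23.3 F [-1.2 -0.6 -8.1] t 34.9
n 1 slide [0.006, 0.0008, 0.0187] twist 0.0003 total tool d [0.006, 0.0008, 0.0187] dyaw -0.0
```

View pics/e_w4.png

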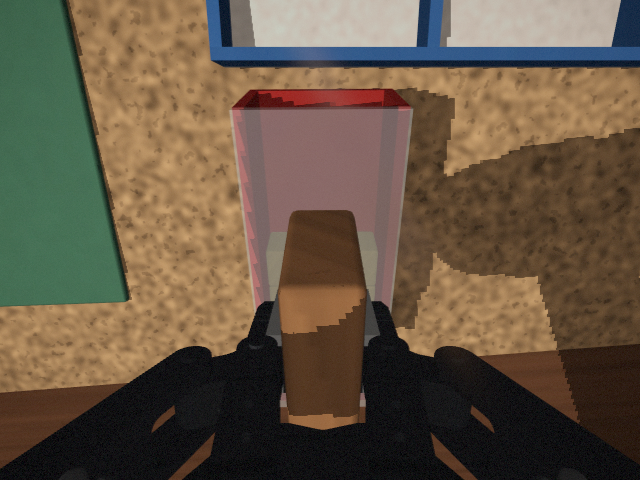

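View pics/e_s4.png

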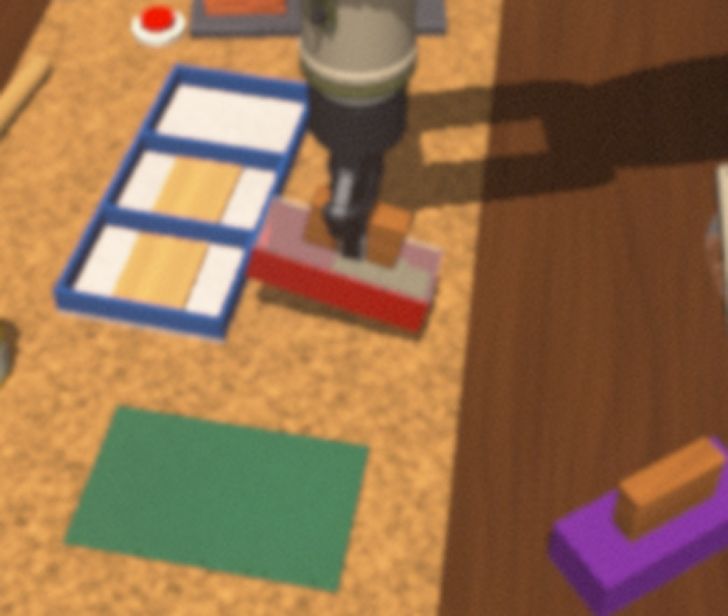

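```bash
python3 -m crank '{"slide":[[0.006,0.001,0.01],[0.006,0,0.01],[0,0,0.008],[0,0,0.005],[0,0,0.004],[0,0,0.002],[0,0,0]],"twist":[0,0,0,0,0,0,0]}' 1 40
python3 - <<'E'
from h import *
s=snap("wrist","e_w5")
E
```

```text
time: 35.55
tool_pos: [441.1, 124.0, 59.4]
tcp_rot: [-179.9, -0.4, -5.1]
ft_force: [-21.1, -5.6, 55.3]
finger_gap: 23.0
```

View pics/e_w5.png

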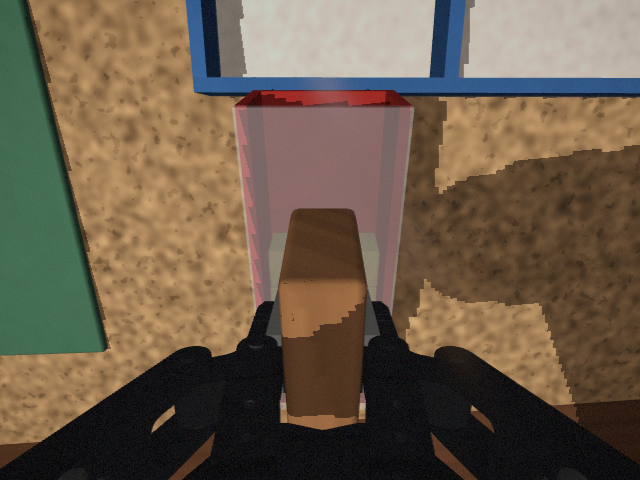

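```bash
python3 -m crank '{"slide":[[0,0,-0.006],[-0.01,0,-0.004],[0,0,0]],"twist":[0,0,0]}' 1 40
python3 -m crank '{"slide":[[0,0,0.004],[0,0,0.004],[0,0,0.003],[0,0,0]],"twist":[0,0,0,0]}' 1 40
```

```text
time: 35.9
tool_pos: [425.7, 124.4, 62.0]
tcp_rot: [-180.0, 0.1, -5.1]
ft_force: [1.2, -2.4, -5.1]
finger_gap: 23.1
time: 36.3
tool_pos: [432.8, 124.5, 55.4]
tcp_rot: [-179.9, -0.7, -5.1]
ft_force: [9.0, -2.4, 16.5]
finger_gap: 23.4
```

```bash
python3 -m crank '{"slide":[[0,0,0.002],[0,0,0.001],[0,0,0]],"twist":[0,0,0]}' 1 20
python3 - <<'E'
from h import *
s=snap("wrist","e_w6")
E
```

```text
time: 36.6
tool_pos: [434.1, 124.5, 53.6]
tcp_rot: [-179.9, -0.8, -5.1]
ft_force: [10.5, -2.9, 21.1]
finger_gap: 23.0
```

View pics/e_w6.png

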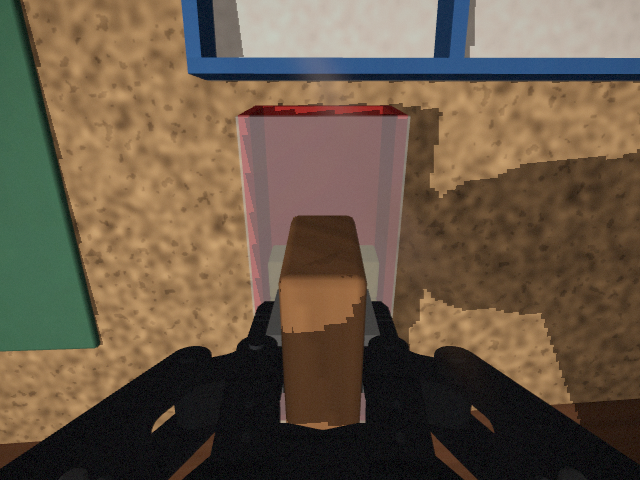

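```bash
python3 -m crank '{"slide":[[0,0,0],[0,0,0],[0,0,0],[0,0,0]],"twist":[0,0,0,0]}' 0
python3 - <<'E'
from h import *
s=snap("wrist","e_w7"); 
go(413,126,54,-5.1,half=False)
E
```

```text
time: 37.05
tool_pos: [425.9, 124.0, 47.6]
tcp_rot: [180.0, 0.1, -5.1]
ft_force: [-0.0, 1.8, -0.1]
finger_gap: 79.4
at [425.9 124.1  47.6] rot [ 1.8e+02  1.0e-01 -5.1e+00] gap 84.8 F [ 0.  -0.1 -0.6] t 37.1
n 1 slide [-0.013, -0.0008, -0.0064] twist 0.0 total tool d [-0.013, -0.0008, -0.0064] dyaw -0.0
```

View pics/e_w7.png

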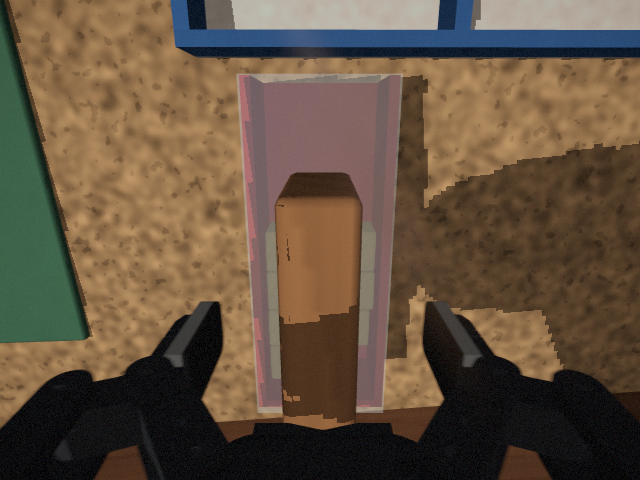

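```bash
python3 - <<'E'
from h import *
s=snap("wrist")
f=lambda u,v,z: ray(s,u,v,z,s["pose"])
B=np.array([f(u,v,42) for u,v in [(238,74),(402,74),(384,412),(258,412)]]);print(B.round(1).tolist(),B.mean(0).round(1),"yaw",np.degrees(np.arctan2(*(B[0]+B[1]-B[2]-B[3])[1::-1])))
H=np.array([f(u,v,92) for u,v in [(276,204),(362,204)]]);print("handle front",H.round(1).tolist())
W=np.array([f(u,v,42) for u,v in [(180,46),(640,46)]]);print(W)
print("wall outer top",f(178,47,30),f(640,45,30),"weights front row",f(320,228,24))
E
```

```text
[[520.7, 147.4, 42.0], [515.5, 88.5, 42.0], [366.6, 101.1, 42.0], [371.9, 161.1, 42.0]] [443.7 124.5  42. ] yaw -5.029465290800137
handle front [[482.5, 132.5, 92.0], [480.5, 109.9, 92.0]]
[[531.59254384 166.41899429  42.        ]
 [517.1206124    4.60607004  42.        ]]
wall outer top [533.6212158  171.14518987  30.        ] [518.60157123  -4.55431474  30.        ] weights front row [455.35769833 123.82075695  24.        ]
```

```bash
python3 -m crank '{"slide":[[-0.0115,-0.0014,-0.001],[0,0,0],[0,0,0]],"twist":[0,0,0]}' 0
python3 -m crank '{"slide":[[0,0,0],[0,0,0],[0,0,0],[0,0,0],[0,0,0]],"twist":[0,0,0,0,0]}' 1 80
python3 -m crank '{"slide":[[0,0,-0.01],[0,0,-0.015],[0,0,0]],"twist":[0,0,0]}'
python3 - <<'E'
from h import *
s=snap("wrist","e_w8")
E
```

```text
time: 37.45
tool_pos: [415.1, 126.5, 49.2]
tcp_rot: [-180.0, -0.0, -5.1]
ft_force: [-0.7, 0.0, 0.2]
finger_gap: 85.6
time: 37.95
tool_pos: [415.3, 126.3, 49.4]
tcp_rot: [180.0, -0.0, -5.1]
ft_force: [0.2, -1.4, 1.3]
finger_gap: 23.1
time: 38.25
tool_pos: [415.9, 126.7, 75.8]
tcp_rot: [-180.0, -0.1, -5.1]
ft_force: [4.4, 1.5, -8.9]
finger_gap: 23.2
```

View pics/e_w8.png

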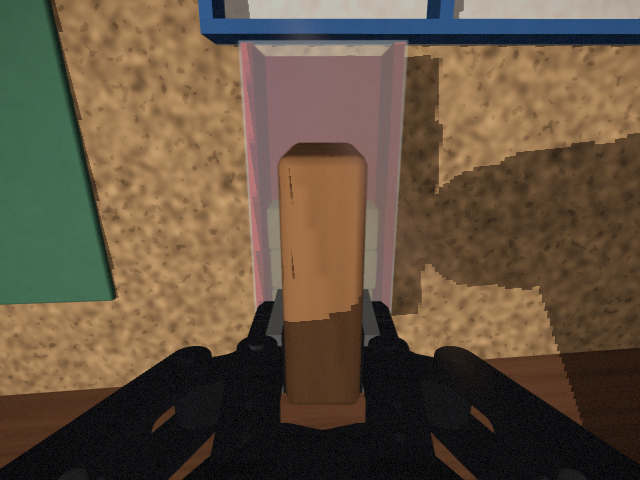

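```bash
python3 -m crank '{"slide":[[0,0,-0.02],[0.01,0,-0.02],[0.02,0,-0.01],[0.02,0,0],[0.015,0,0],[0.01,0,0],[0,0,0]],"twist":[0,0,0,0,0,0,0]}'
cat >> h.py <<'E'
def tilt(s,vfront_handle=None,vlid=None,gx=-28,h=68):
    """mouth-down angle from image rows: handle top front edge (40,92), lid front edge (75,42); pivot at shaker x=gx, height h, = TCP+19 up"""
    from scipy.optimize import brentq
    p,e=s["pose"];RT=Ro.from_euler('xyz',e,degrees=True).as_matrix();H=s["hand_eye"]
    def row(pt,th):
        dx,dz=pt[0]-gx,pt[1]-h
        X=np.array([dx*np.cos(th)+dz*np.sin(th),0,-(-dx*np.sin(th)+dz*np.cos(th))-19])  # tool coords: x fwd, z down
        c=np.linalg.inv(H)@np.r_[X,1];return s["fy"]*c[1]/c[2]+s["cy"]
    out=[]
    for pt,v in (((40,92),vfront_handle),((75,42),vlid)):
        if v is None: continue
        g=np.radians(np.arange(-30,70,0.5));rr=np.array([row(pt,t) for t in g]);i=np.where(np.diff(np.sign(rr-v)))[0]
        out.append([round(float(np.degrees(brentq(lambda t:row(pt,t)-v,g[k],g[k+1]))),1) for k in i])
    return out
E
python3 - <<'E'
from h import *
s=snap("wrist","e_w9"); print(s["pose"])
sd=snap("side","e_s9f");
cv2.imwrite("pics/e_s9.png",cv2.resize(sd["img"][160:340,200:420,::-1],None,fx=3,fy=3,interpolation=cv2.INTER_CUBIC))
E
```

```text
time: 39.0
tool_pos: [489.9, 119.6, 123.4]
tcp_rot: [180.0, 0.1, -5.1]
ft_force: [6.4, -0.8, -13.2]
finger_gap: 23.0
(array([489.93752015, 119.59234457, 123.35209024]), array([ 1.79981492e+02,  7.60551835e-02, -5.12912270e+00]))
```

View pics/e_w9.png

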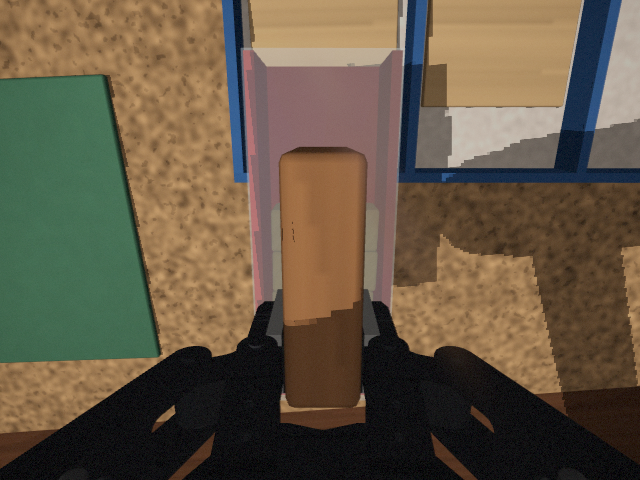

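View pics/e_s9.png

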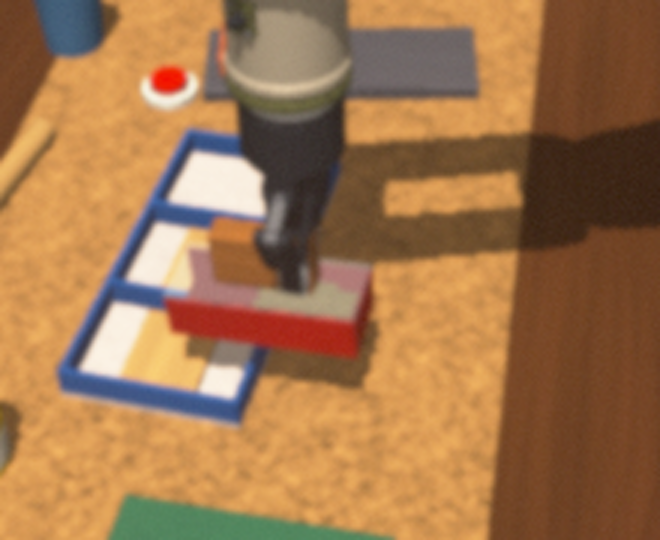

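```bash
python3 - <<'E'
from h import *
s=snap("wrist")
print(tilt(s,157,66),tilt(s,157,48))
E
```

```text
[[-0.6, 50.6], [9.6]] [[-0.6, 50.6], [2.4]]
```

```bash
python3 -m crank '{"slide":[[0,0,0],[0,0,0]],"twist":[0,0]}' 1 20
python3 - <<'E'
from h import *
s=snap("wrist","e_w10")
E
```

```text
time: 39.35
tool_pos: [489.3, 120.0, 124.2]
tcp_rot: [-180.0, 0.0, -5.1]
ft_force: [1.4, 2.7, -2.3]
finger_gap: 23.6
```

View pics/e_w10.png

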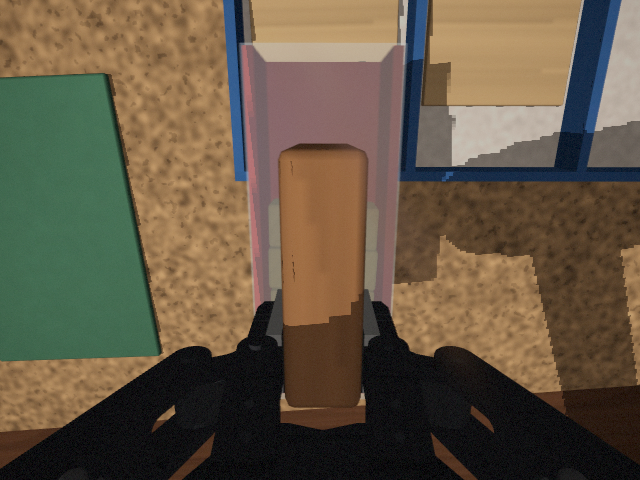

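```bash
python3 -m crank '{"slide":[[-0.005,0,0],[-0.01,0,0],[-0.01,0,0],[-0.005,0,0],[0.04,0,0],[0.02,0,0],[0.008,0,0],[0,0,0]],"twist":[0,0,0,0,0,0,0,0]}' 1 20
python3 - <<'E'
from h import *
s=snap("wrist","e_w11")
E
```

```text
time: 40.2
tool_pos: [528.1, 116.3, 124.4]
tcp_rot: [-180.0, -0.0, -5.1]
ft_force: [-1.4, 1.8, -6.2]
finger_gap: 23.1
```

View pics/e_w11.png

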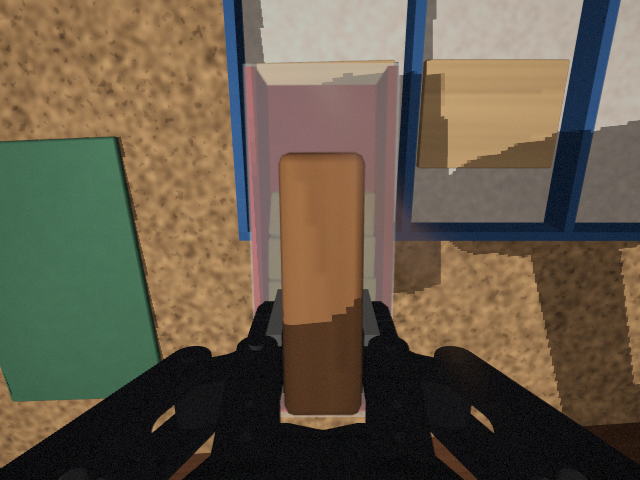

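```bash
sed -i 's/def tilt(s,vfront_handle=None,vlid=None,gx=-28,h=68)/def tilt(s,vfront_handle=None,vlid=None,vfl=None,gx=-28,h=68)/; s/((75,42),vlid)):/((75,42),vlid),((75,4),vfl)):/' h.py; python3 - <<'E'
from h import *
s=snap("wrist")
for a in [(157,48,66),(154,62,85)]:
  for gx in (-28,-24):print(a,gx,tilt(s,*a,gx=gx))
sd=snap("side","e_s11f");
cv2.imwrite("pics/e_s11.png",cv2.resize(sd["img"][160:340,200:420,::-1],None,fx=3,fy=3,interpolation=cv2.INTER_CUBIC))
E
```

```text
(157, 48, 66) -28 [[-0.6, 50.6], [2.4], [2.4]]
(157, 48, 66) -24 [[8.2, 44.0], [-3.1], [-0.6]]
(154, 62, 85) -28 [[0.8, 48.3], [8.1], [8.2]]
(154, 62, 85) -24 [[10.6, 40.7], [3.4], [5.5]]
```

View pics/e_s11.png

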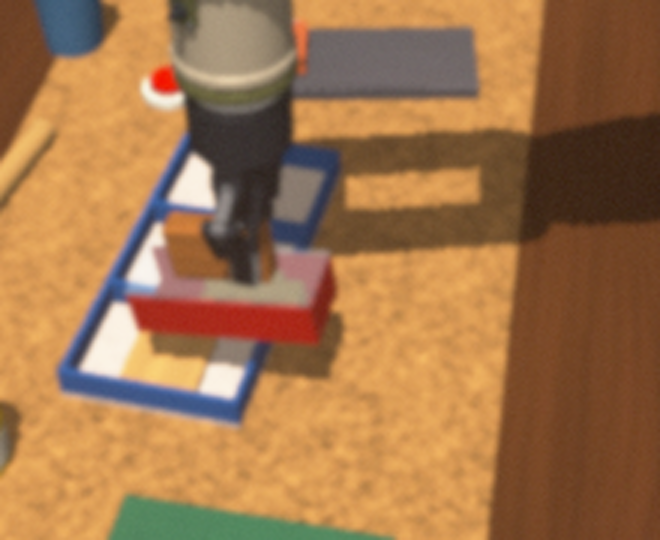

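```bash
python3 -m crank '{"slide":[[-0.005,0,0],[-0.01,0,0],[-0.013,0,0],[-0.013,0,0],[-0.013,0,0],[-0.005,0,0],[0.035,0,0],[0.015,0,0]],"twist":[0,0,0,0,0,0,0,0]}' 1 20
python3 - <<'E'
from h import *
s=snap("wrist","e_w12")
E
```

```text
time: 41.15
tool_pos: [519.7, 117.2, 124.6]
tcp_rot: [-180.0, -0.1, -5.1]
ft_force: [5.1, -0.0, -7.3]
finger_gap: 22.8
```

View pics/e_w12.png

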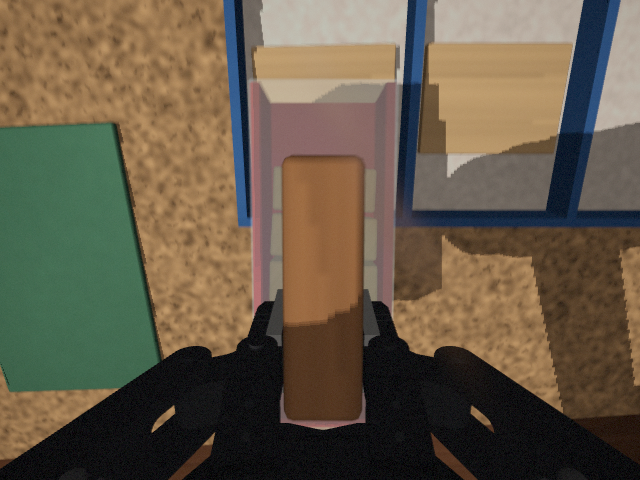

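```bash
cat >> h.py <<'E'
def wx(s,v,th,z=24,gx=-28,h=68):
    """shaker-frame x of a point at height z seen at row v, tilt th deg"""
    from scipy.optimize import brentq
    th=np.radians(th);H=s["hand_eye"]
    def row(x):
        dx,dz=x-gx,z-h
        X=np.array([dx*np.cos(th)+dz*np.sin(th),0,-(-dx*np.sin(th)+dz*np.cos(th))-19])
        c=np.linalg.inv(H)@np.r_[X,1];return s["fy"]*c[1]/c[2]+s["cy"]
    return round(brentq(lambda x:row(x)-v,-80,120),1)
E
python3 - <<'E'
from h import *
s=snap("wrist")
print(tilt(s,None,80,102))
for v,th in ((205,2),(195,8),(168,15),(213,15),(260,15)): print(v,th,wx(s,v,th))
im=cv2.imread("pics/e_w12.png")
cv2.imwrite("pics/e_w12c.png",cv2.resize(im[60:310,230:420],None,fx=2.4,fy=2.4,interpolation=cv2.INTER_CUBIC))
E
```

```text
[[15.0], [13.5]]
205 2 13.0
195 8 21.7
168 15 40.0
213 15 18.5
260 15 -4.3
```

View pics/e_w12c.png

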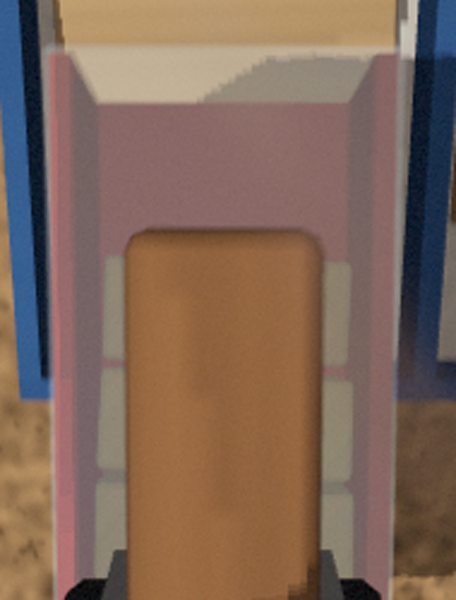

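```bash
python3 -m crank '{"slide":[[0,0,0],[0,0,0]],"twist":[0,0]}' 1 80
python3 - <<'E'
from h import *
s=snap("wrist","e_w13");im=s["img"][:,:,::-1]
cv2.imwrite("pics/e_w13c.png",cv2.resize(im[30:310,200:450],None,fx=2.1,fy=2.1,interpolation=cv2.INTER_CUBIC))
E
```

```text
time: 41.45
tool_pos: [517.9, 117.3, 124.0]
tcp_rot: [180.0, 0.0, -5.1]
ft_force: [5.8, 1.6, -10.8]
finger_gap: 23.1
```

View pics/e_w13c.png

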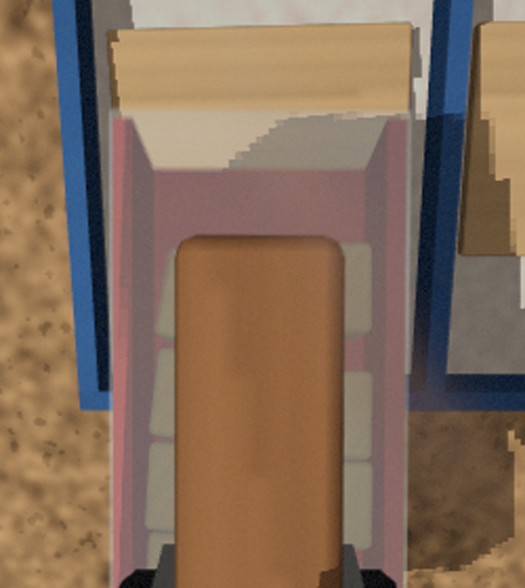

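```bash
python3 -m crank '{"slide":[[0,0,0],[0,0,0]],"twist":[0,0]}' 1 80
python3 - <<'E'
from h import *
s=snap("wrist","e_w14");im=s["img"][:,:,::-1]
print(tilt(s,None,85,110),wx(s,148,17))
cv2.imwrite("pics/e_w14c.png",cv2.resize(im[30:310,200:450],None,fx=2.1,fy=2.1,interpolation=cv2.INTER_CUBIC))
E
```

```text
time: 41.7
tool_pos: [518.4, 117.3, 124.3]
tcp_rot: [-180.0, -0.0, -5.1]
ft_force: [4.5, -0.4, -11.7]
finger_gap: 22.9
[[16.9], [16.1]] 51.6
```

View pics/e_w14c.png

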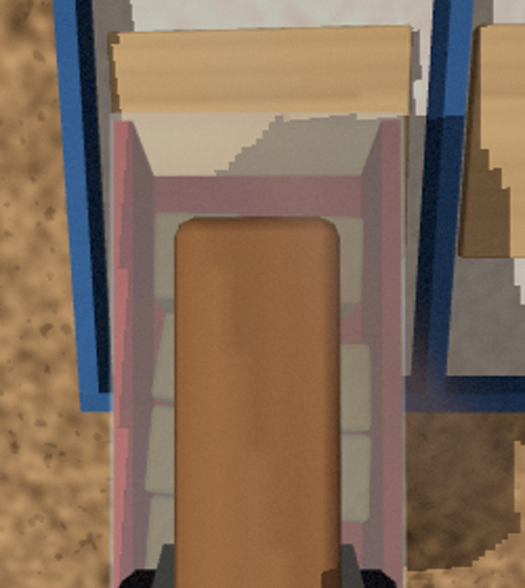

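```bash
python3 -m crank '{"slide":[[0,0,0],[0,0,0]],"twist":[0,0]}' 1 80
python3 - <<'E'
from h import *
s=snap("wrist","e_w15");im=s["img"][:,:,::-1]
cv2.imwrite("pics/e_w15c.png",cv2.resize(im[30:310,200:450],None,fx=2.1,fy=2.1,interpolation=cv2.INTER_CUBIC))
E
```

```text
time: 41.95
tool_pos: [518.7, 117.3, 124.3]
tcp_rot: [-180.0, -0.0, -5.1]
ft_force: [-1.0, -0.8, -12.1]
finger_gap: 23.1
```

View pics/e_w15c.png

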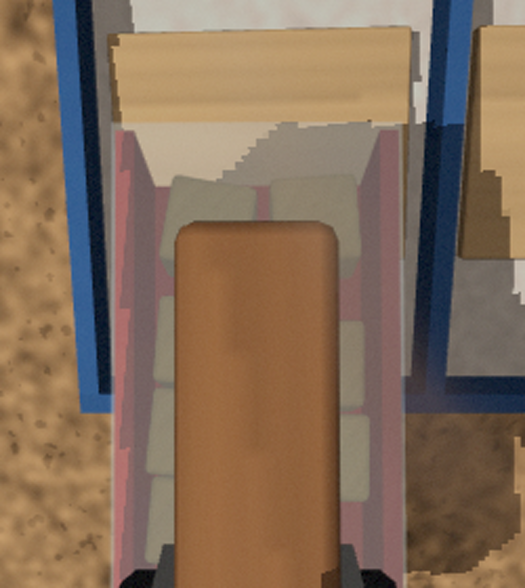

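```bash
python3 -m crank '{"slide":[[0,0,0],[0,0,0]],"twist":[0,0]}' 1 80
python3 - <<'E'
from h import *
s=snap("wrist","e_w16");im=s["img"][:,:,::-1]
cv2.imwrite("pics/e_w16c.png",cv2.resize(im[0:310,200:450],None,fx=1.9,fy=1.9,interpolation=cv2.INTER_CUBIC))
E
```

```text
time: 42.2
tool_pos: [518.7, 117.2, 124.3]
tcp_rot: [180.0, -0.0, -5.1]
ft_force: [0.7, -3.2, -10.4]
finger_gap: 23.1
```

View pics/e_w16c.png

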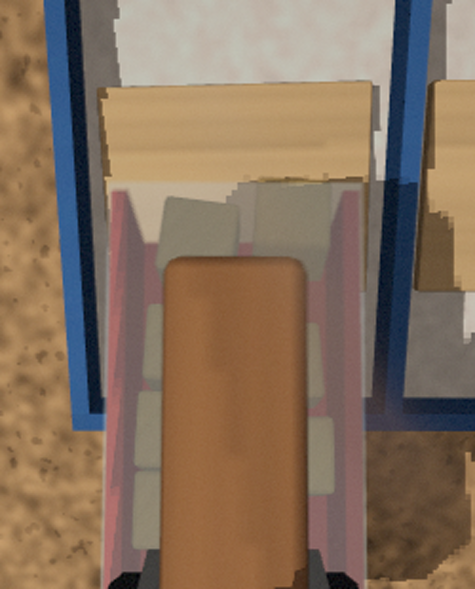

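```bash
python3 -m crank '{"slide":[[0,0,0],[0,0,0]],"twist":[0,0]}' 1 80
python3 - <<'E'
from h import *
s=snap("wrist","e_w17");im=s["img"][:,:,::-1]
cv2.imwrite("pics/e_w17c.png",cv2.resize(im[0:310,200:450],None,fx=1.9,fy=1.9,interpolation=cv2.INTER_CUBIC))
E
```

```text
time: 42.45
tool_pos: [518.8, 117.3, 124.4]
tcp_rot: [-180.0, -0.0, -5.1]
ft_force: [-2.2, 1.4, -3.9]
finger_gap: 23.2
```

View pics/e_w17c.png

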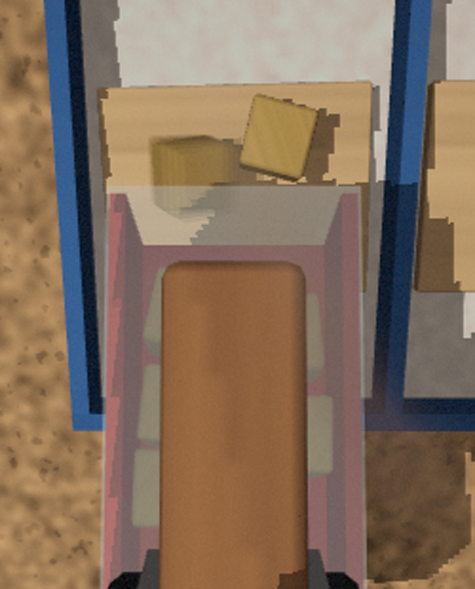

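```bash
python3 -m crank '{"slide":[[0,0,0],[0,0,0]],"twist":[0,0]}' 1 80
python3 - <<'E'
from h import *
s=snap("wrist","e_w18");im=s["img"][:,:,::-1]
cv2.imwrite("pics/e_w18c.png",cv2.resize(im[0:310,200:450],None,fx=1.9,fy=1.9,interpolation=cv2.INTER_CUBIC))
E
```

```text
time: 42.7
tool_pos: [518.7, 117.3, 124.4]
tcp_rot: [-180.0, -0.0, -5.1]
ft_force: [-0.8, -0.6, -3.4]
finger_gap: 22.8
```

View pics/e_w18c.png

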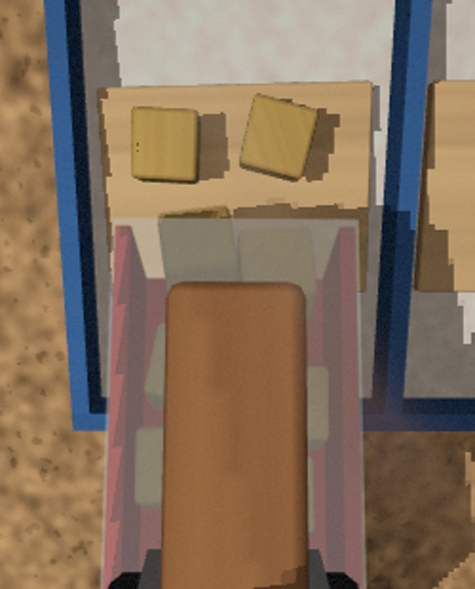

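```bash
python3 -m crank '{"slide":[[0,0,0]],"twist":[0]}' 1 120
python3 - <<'E'
from h import *
s=snap("wrist","e_w19");im=s["img"][:,:,::-1]
cv2.imwrite("pics/e_w19c.png",cv2.resize(im[0:310,200:450],None,fx=1.9,fy=1.9,interpolation=cv2.INTER_CUBIC))
E
```

```text
time: 42.85
tool_pos: [518.8, 117.3, 124.4]
tcp_rot: [-180.0, -0.0, -5.1]
ft_force: [-3.0, 2.7, -5.7]
finger_gap: 22.9
```

View pics/e_w19c.png

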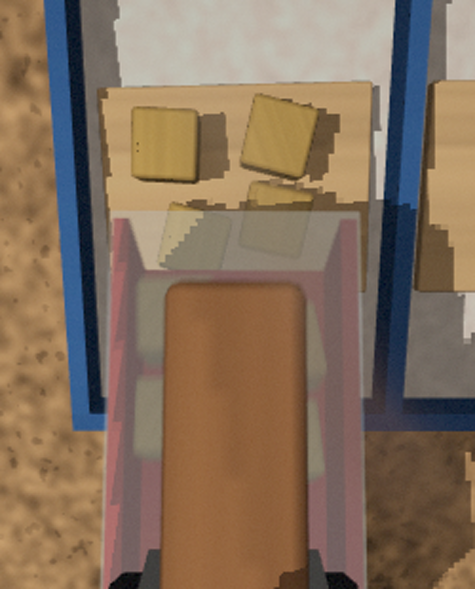

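```bash
python3 -m crank '{"slide":[[0.02,0.045,0],[0.004,0.05,0],[0,0.011,0]],"twist":[0,0,0]}' 1 120
python3 - <<'E'
from h import *
s=snap("wrist","e_w20");im=s["img"][:,:,::-1]
cv2.imwrite("pics/e_w20c.png",cv2.resize(im[0:310,100:500],None,fx=1.9,fy=1.9,interpolation=cv2.INTER_CUBIC))
E
```

```text
time: 43.2
tool_pos: [533.8, 5.5, 124.9]
tcp_rot: [179.9, -0.1, -5.3]
ft_force: [-0.9, 0.0, -2.4]
finger_gap: 22.4
```

View pics/e_w20c.png

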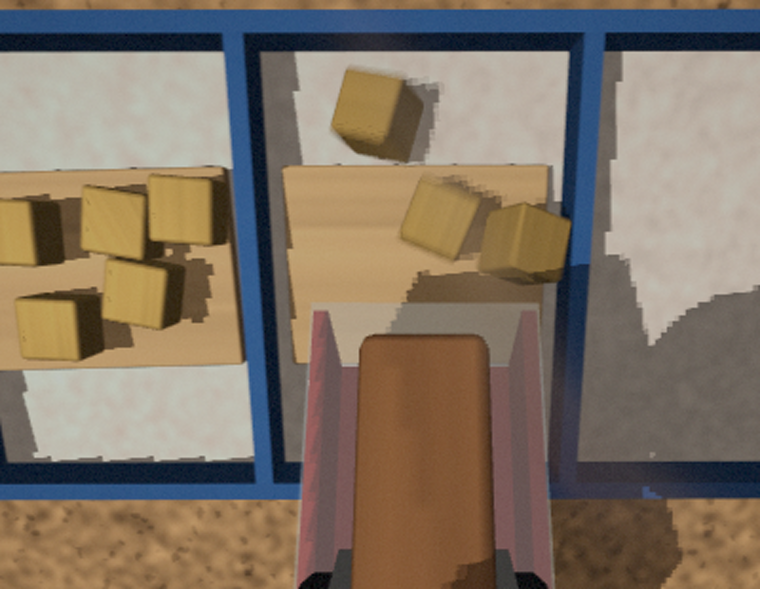

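```bash
python3 -m crank '{"slide":[[0,0,-0.005],[0,0,-0.02],[0,0,-0.02],[-0.01,0,-0.02],[-0.01,0,-0.01],[-0.01,0,0],[0,0,0],[0,0,0]],"twist":[0,0,0,0,0,0,0,0]}' 1 100
python3 - <<'E'
from h import *
s=snap("wrist","f_w1"); sd=snap("side","f_s1");
cv2.imwrite("pics/f_s1c.png",cv2.resize(sd["img"][160:340,200:420,::-1],None,fx=3,fy=3,interpolation=cv2.INTER_CUBIC))
E
```

```text
time: 44.05
tool_pos: [502.9, 13.0, 198.5]
tcp_rot: [-180.0, 0.0, -5.1]
ft_force: [0.2, 0.6, -2.5]
finger_gap: 22.3
```

View pics/f_w1.png

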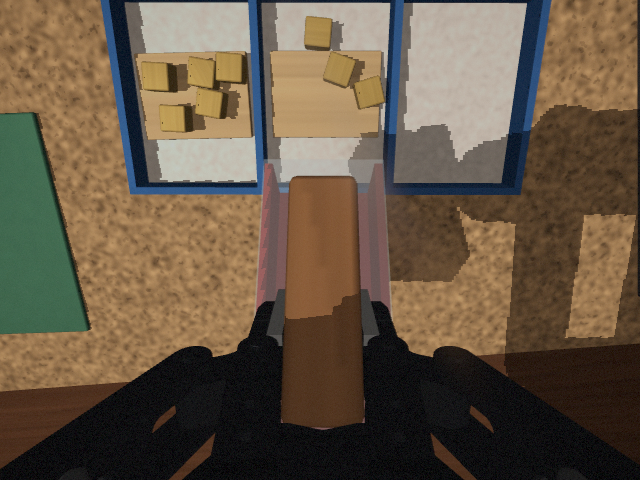

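View pics/f_s1c.png

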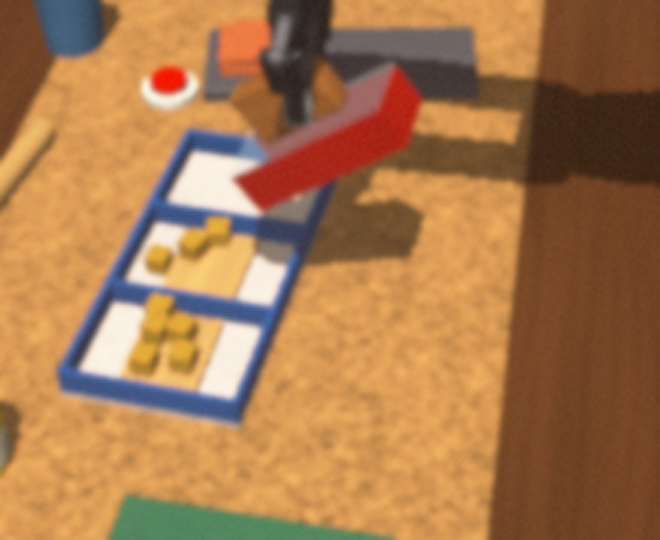

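```bash
python3 - <<'E'
from h import *
s=snap("wrist")
P={ "A":[(135,54),(246,51),(252,137),(147,140)],"B":[(271,51),(382,51),(380,137),(275,137)]}
C={k:np.mean([ray(s,u,v,14,s["pose"]) for u,v in q],0) for k,q in P.items()}
for k in C: print(k,C[k].round(1))
m=mask(s,(20,140,60),(32,255,255),(100,0,400,150))
for c in blobs(m,60): print(cv2.boundingRect(c),cv2.contourArea(c))
for u,v in [(155,76),(202,71),(230,67),(210,102),(173,118),(319,32),(339,69),(370,92)]:
  X=ray(s,u,v,30,s["pose"]); print((u,v),X.round(0)[:2],{k:round(float(np.linalg.norm(X[:2]-C[k][:2])),1) for k in C})
E
```

```text
A [605.2 108.5  14. ]
B [596.8   2.   14. ]
(187, 57, 35, 62) 1080.0
(213, 53, 28, 31) 586.5
(141, 62, 27, 30) 512.5
(355, 77, 28, 31) 475.0
(331, 53, 23, 29) 218.0
(308, 18, 23, 27) 148.5
(172, 106, 13, 26) 147.5
(159, 105, 14, 21) 104.0
(155, 76) [621. 131.] {'A': 27.7, 'B': 131.2}
(202, 71) [622.  95.] {'A': 21.4, 'B': 96.1}
(230, 67) [622.  73.] {'A': 39.2, 'B': 75.8}
(210, 102) [599.  93.] {'A': 16.8, 'B': 90.7}
(173, 118) [590. 124.] {'A': 21.3, 'B': 121.8}
(319, 32) [640.   4.] {'A': 109.8, 'B': 43.3}
(339, 69) [614.  -8.] {'A': 117.1, 'B': 19.9}
(370, 92) [595. -31.] {'A': 139.6, 'B': 32.8}
```

```bash
python3 -c "
from h import *
go(474,320.3,150,-2.8,half=False,n=10)"
```

```text
at [503.1  12.5 198.5] rot [-1.8e+02  1.0e-01 -5.1e+00] gap 22.7 F [ 0.4 -0.5 -3.5] t 44.2
n 10 slide [-0.0051, -0.0305, 0.0048] twist -0.004 total tool d [-0.0563, -0.304, 0.0485] dyaw 2.3
```

```bash
python3 -m crank '{"slide":[[-0.0025,-0.015,0],[-0.0051,-0.0305,0.003],[-0.0051,-0.0305,0.0048],[-0.0051,-0.0305,0.0048],[-0.0051,-0.0305,0.0048],[-0.0051,-0.0305,0.0048],[-0.0051,-0.0305,0.0048],[-0.0051,-0.0305,0.0048]],"twist":[-0.004,-0.004,-0.004,-0.004,-0.004,-0.004,-0.004,-0.004]}'
python3 -m crank '{"slide":[[-0.0051,-0.0305,0.0048],[-0.0051,-0.0305,0.0048],[-0.0025,-0.015,0.005],[0,0,0],[0,0,0]],"twist":[-0.004,-0.004,0,0,0]}'
python3 - <<'E'
from h import *
s=snap("wrist","f_w2"); sd=snap("side","f_s2");
cv2.imwrite("pics/f_s2c.png",cv2.resize(sd["img"][220:420,180:400,::-1],None,fx=3,fy=3,interpolation=cv2.INTER_CUBIC))
E
```

```text
time: 45.0
tool_pos: [481.9, 244.2, 166.7]
tcp_rot: [180.0, 0.0, -3.3]
ft_force: [0.8, -0.5, -3.6]
finger_gap: 22.8
time: 45.5
tool_pos: [473.4, 319.1, 152.2]
tcp_rot: [179.9, 0.1, -2.8]
ft_force: [-0.1, 0.2, -3.0]
finger_gap: 22.6
```

View pics/f_w2.png

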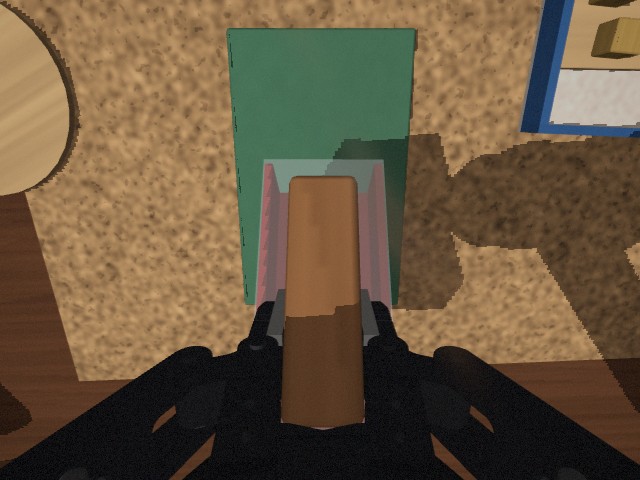

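View pics/f_s2c.png

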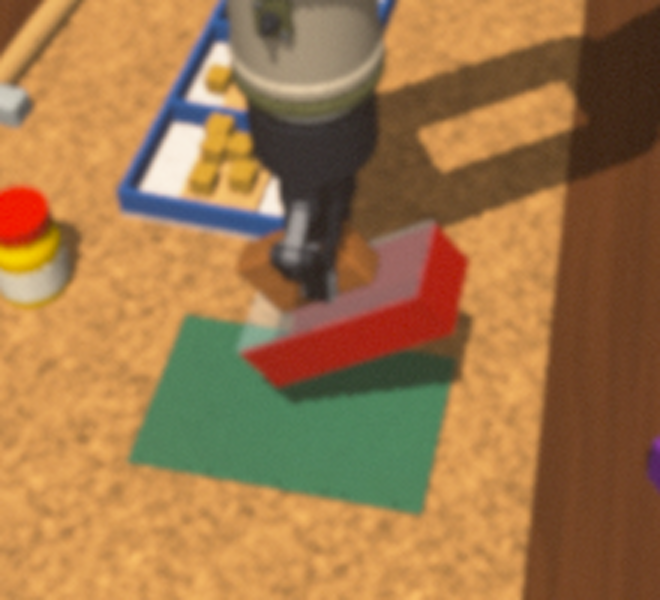

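```bash
python3 -m crank '{"slide":[[0.025,0,0.015],[0.025,0,0.02],[0,0,0.01],[0,0,0.003],[0,0,0]],"twist":[0,0,0,0,0]}' 1 60
python3 - <<'E'
from h import *
s=snap("wrist","f_w3")
print(tilt(s,None,160,191))
E
```

```text
time: 46.1
tool_pos: [522.9, 316.4, 104.5]
tcp_rot: [180.0, 0.1, -2.9]
ft_force: [-0.5, -0.2, -3.0]
finger_gap: 22.3
[[44.7], [42.5]]
```

View pics/f_w3.png

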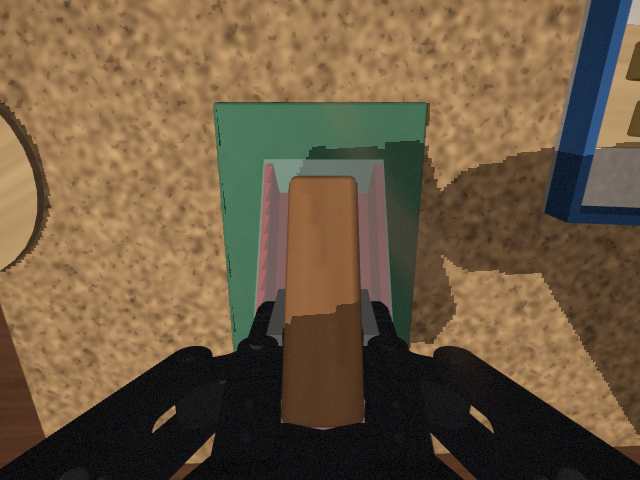

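```bash
python3 -m crank '{"slide":[[-0.006,0,0.003],[-0.008,0,0.003],[-0.009,0,0.004],[-0.009,0,0.005],[0,0,0]],"twist":[0,0,0,0,0]}' 1 20
python3 - <<'E'
from h import *
s=snap("wrist","f_w4")
E
```

```text
time: 46.65
tool_pos: [490.5, 319.1, 90.0]
tcp_rot: [-180.0, -0.0, -2.8]
ft_force: [0.2, 0.4, -3.9]
finger_gap: 22.5
```

View pics/f_w4.png

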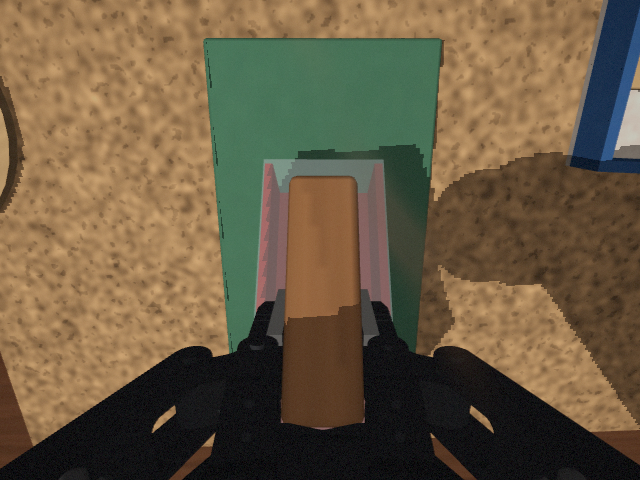

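```bash
python3 -m crank '{"slide":[[0,0,0.004],[0,0,0.004],[0,0,0]],"twist":[0,0,0]}' 1 20
python3 -m crank '{"slide":[[0,0,0.004],[0,0,0.004],[0,0,0]],"twist":[0,0,0]}' 1 20
```

```text
time: 47.0
tool_pos: [492.0, 319.6, 89.4]
tcp_rot: [-179.9, -0.1, -2.8]
ft_force: [-27.6, -12.8, 55.0]
finger_gap: 22.5
time: 47.3
tool_pos: [497.2, 321.6, 88.9]
tcp_rot: [-179.6, -0.7, -2.8]
ft_force: [-30.1, -16.8, 87.4]
finger_gap: 22.4
```

```bash
python3 -m crank '{"slide":[[0,0,-0.008],[0,0,-0.004],[0,0,0]],"twist":[0,0,0]}' 1 20
python3 - <<'E'
from h import *
s=snap("wrist","f_w5"); sd=snap("side","f_s5");
cv2.imwrite("pics/f_s5c.png",cv2.resize(sd["img"][220:420,180:400,::-1],None,fx=3,fy=3,interpolation=cv2.INTER_CUBIC))
E
```

```text
time: 47.6
tool_pos: [493.9, 320.1, 89.4]
tcp_rot: [-179.8, -0.3, -2.8]
ft_force: [-2.1, -0.6, 19.7]
finger_gap: 22.8
```

View pics/f_w5.png

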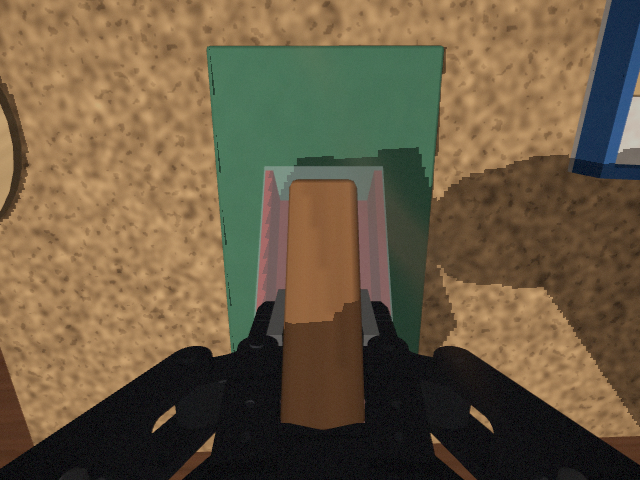

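View pics/f_s5c.png

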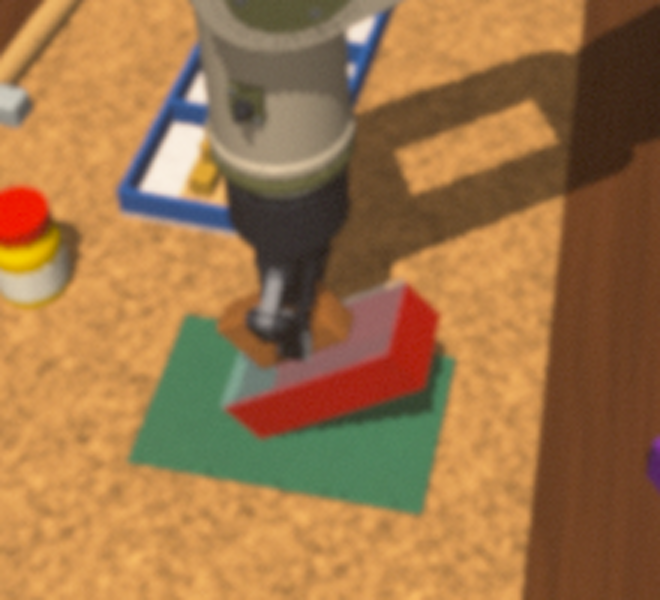

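```bash
python3 -m crank '{"slide":[[-0.005,0,0.001],[-0.006,0,0.001],[-0.006,0,0.002],[0,0,0]],"twist":[0,0,0,0]}' 1 20
```

```text
time: 48.1
tool_pos: [476.5, 320.7, 83.9]
tcp_rot: [-179.8, -0.3, -2.8]
ft_force: [2.5, 0.6, 11.0]
finger_gap: 22.4
```

```bash
python3 -m crank '{"slide":[[-0.006,0,0.003],[-0.006,0,0.003],[-0.006,0,0.004],[0,0,0]],"twist":[0,0,0,0]}' 1 20
python3 - <<'E'
from h import *
s=snap("wrist","f_w6")
E
```

```text
time: 48.5
tool_pos: [459.3, 321.9, 74.7]
tcp_rot: [-179.8, -0.4, -2.8]
ft_force: [2.5, 0.1, 13.5]
finger_gap: 22.3
```

View pics/f_w6.png

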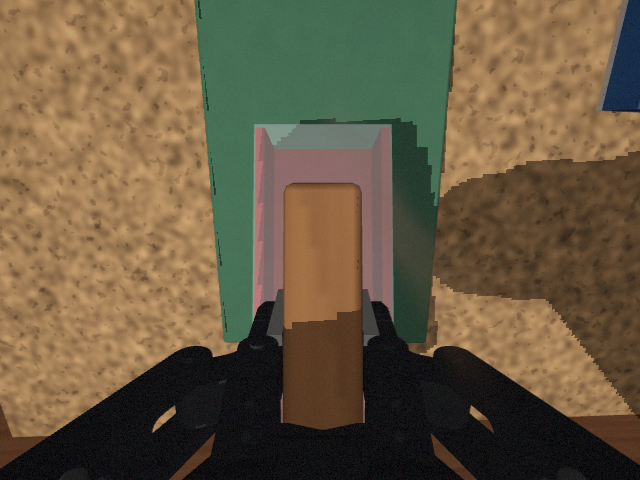

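```bash
python3 -m crank '{"slide":[[-0.005,0,0.004],[-0.004,0,0.004],[-0.004,0,0.004],[-0.003,0,0.003],[0,0,0]],"twist":[0,0,0,0,0]}' 1 20
python3 - <<'E'
from h import *
s=snap("wrist","f_w7")
E
```

```text
time: 49.05
tool_pos: [441.6, 322.9, 58.3]
tcp_rot: [-179.8, -0.2, -2.8]
ft_force: [-2.5, 3.1, 9.5]
finger_gap: 22.5
```

View pics/f_w7.png

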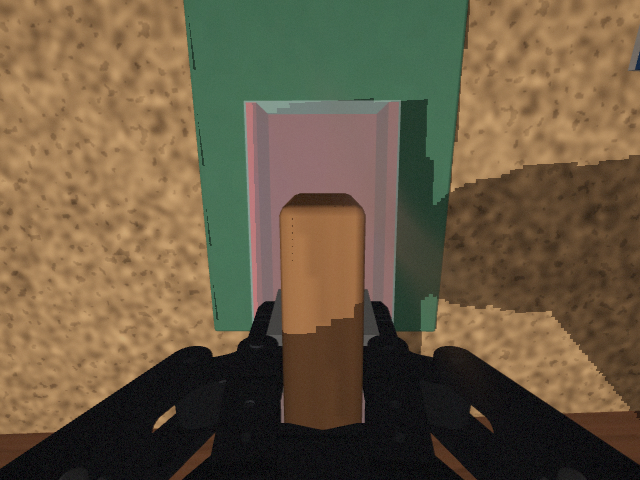

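```bash
python3 -m crank '{"slide":[[0,0,0.002],[0,0,0.001],[0,0,0]],"twist":[0,0,0]}' 1 20
python3 -m crank '{"slide":[[0,0,0],[0,0,0],[0,0,-0.008],[0.01,0,-0.004],[0.015,0,0],[0.015,0,0],[0,0,0]],"twist":[0,0,0,0,0,0,0]}' 1 80
python3 - <<'E'
from h import *
s=snap("wrist","f_w8")
E
```

```text
time: 49.4
tool_pos: [440.5, 323.2, 56.2]
tcp_rot: [-179.8, -0.0, -2.8]
ft_force: [-11.8, 2.4, 22.6]
finger_gap: 22.2
time: 50.1
tool_pos: [481.9, 318.4, 65.0]
tcp_rot: [180.0, 0.0, -2.9]
ft_force: [-1.0, 0.1, -3.3]
finger_gap: 22.6
```

View pics/f_w8.png

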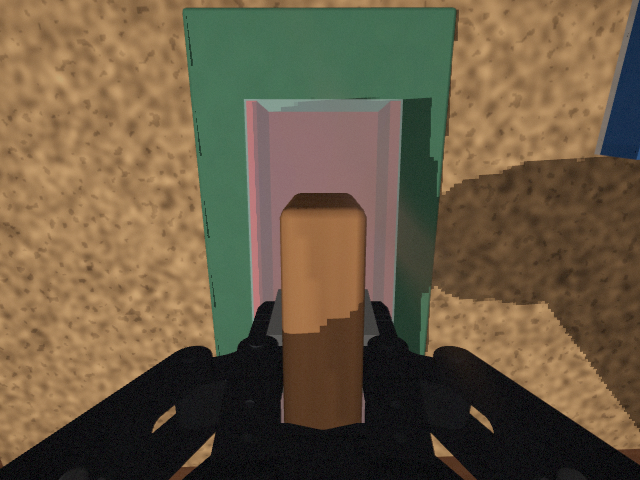

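```bash
python3 -m crank '{"slide":[[0,0,0.004],[0,0,0.003],[0,0,0.002],[0,0,0]],"twist":[0,0,0,0]}' 1 60
python3 -m crank '{"slide":[[0,0,0],[0,0,0],[0,0,0],[0,0,0],[0,0,-0.03],[0,0,-0.04],[0,0,-0.04],[0,0,0]],"twist":[0,0,0,0,0,0,0,0]}' 0
python3 - <<'E'
from h import *
s=snap("wrist","f_w9")
go(480,319,180,-2.8)
E
```

```text
time: 50.55
tool_pos: [479.8, 319.3, 57.2]
tcp_rot: [180.0, 0.0, -2.8]
ft_force: [-1.9, -0.7, 1.1]
finger_gap: 22.9
time: 51.35
tool_pos: [484.1, 321.3, 174.5]
tcp_rot: [-179.7, -0.6, -2.8]
ft_force: [0.8, 0.8, 0.8]
finger_gap: 84.8
at [482.9 320.6 171.3] rot [-179.8   -0.4   -2.8] gap 85.4 F [ 0.3 -0.4 -0.4] t 51.4
n 1 slide [-0.0028, 0.0017, -0.0087] twist -0.0003 total tool d [-0.0028, 0.0017, -0.0087] dyaw 0.0
```

View pics/f_w9.png

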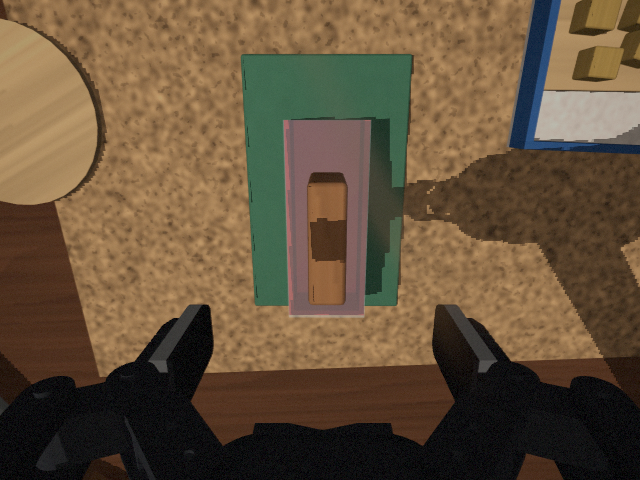

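```bash
python3 - <<'E'
from h import *
s=snap("wrist")
f=lambda u,v,z: ray(s,u,v,z,s["pose"])
B=np.array([f(u,v,48) for u,v in [(283,120),(371,120),(364,317),(289,317)]])
P=np.array([f(u,v,6) for u,v in [(242,54),(412,54),(397,306),(255,306)]])
print(B.mean(0).round(1),[np.linalg.norm(B[i]-B[(i+1)%4]).round(1) for i in range(4)],P.mean(0).round(1),[np.linalg.norm(P[i]-P[(i+1)%4]).round(1) for i in range(4)],(B.mean(0)-P.mean(0)).round(1))
t=snap("top");x=[]
m=mask(t,(0,180,150),(4,255,255),(420,105,455,140))|mask(t,(175,180,150),(180,255,255),(420,105,455,140))
for c in blobs(m): print("timer top est",rect(t,c,25),rect(t,c,35))
# timer from earlier wrist pictures c_w12: px (256,88) tool pose then
W=dict(s);W["pose"]=(np.array([609.3,-309.5,130.4]),np.array([180,0.1,9.0]))
for z in (20,25,30,35): print(z,ray(W,256,88,z,W["pose"]).round(1))
sd=snap("side")
m=mask(sd,(0,180,150),(4,255,255),(240,170,280,205))|mask(sd,(175,180,150),(180,255,255),(240,170,280,205))
for c in blobs(m,20):
  M=cv2.moments(c);u,v=M["m10"]/M["m00"],M["m01"]/M["m00"]; print((u,v))
  for z in (20,25,30,35):print("side",z,ray(sd,u,v,z).round(1))
E
```

```text
[485.7 319.1  48. ] [np.float64(59.0), np.float64(147.6), np.float64(58.8), np.float64(147.8)] [503.  318.4   6. ] [np.float64(125.9), np.float64(206.5), np.float64(127.7), np.float64(206.9)] [-17.3   0.8  42. ]
timer top est [ 693.3 -253.1   34.9   33.2   89.3] [ 690.4 -250.9   34.6   32.9   89.3]
20 [ 696.3 -252.6   20. ]
25 [ 696.1 -253.4   25. ]
30 [ 695.9 -254.3   30. ]
35 [ 695.7 -255.2   35. ]
```

```bash
python3 -c "
from h import *
go(695.5,-253,100,0,half=False,n=15)"
```

```text
at [479.9 318.9 165.6] rot [ 1.799e+02  1.000e-01 -2.800e+00] gap 85.1 F [ 0.3 -0.1  0.2] t 51.5
n 15 slide [0.0154, 0.0377, 0.0044] twist -0.0033 total tool d [0.2435, 0.5606, 0.0656] dyaw 2.8
```

```bash
python3 -m crank '{"slide":[[0.0154,0.0377,0.0044],[0.0154,0.0377,0.0044],[0.0154,0.0377,0.0044],[0.0154,0.0377,0.0044],[0.0154,0.0377,0.0044],[0.0154,0.0377,0.0044],[0.0154,0.0377,0.0044],[0.0154,0.0377,0.0044]],"twist":[-0.0033,-0.0033,-0.0033,-0.0033,-0.0033,-0.0033,-0.0033,-0.0033]}' 1 40
python3 -m crank '{"slide":[[0.0154,0.0377,0.0044],[0.0154,0.0377,0.0044],[0.0154,0.0377,0.0044],[0.0154,0.0377,0.0044],[0.0154,0.0377,0.0044],[0.0154,0.0377,0.0044],[0.0154,0.0377,0.0044],[0,0,0]],"twist":[-0.0033,-0.0033,-0.0033,-0.0033,-0.0033,-0.0033,-0.0033,0]}' 1 40
python3 - <<'E'
from h import *
go(695.5,-253,40,0,half=False)
s=snap("wrist","g_w1"); t=snap("top","g_t1")
m=mask(s,(0,150,80),(5,255,255))|mask(s,(174,150,80),(180,255,255))
for c in blobs(m,300):
  M=cv2.moments(c);u,v=M["m10"]/M["m00"],M["m01"]/M["m00"];print((u,v),cv2.boundingRect(c),[ray(s,u,v,z,s["pose"]).round(1).tolist() for z in (20,30)])
E
```

```text
time: 52.35
tool_pos: [591.3, 11.7, 129.3]
tcp_rot: [-180.0, 0.2, -1.3]
ft_force: [0.8, 1.1, 0.4]
finger_gap: 0.0
time: 53.15
tool_pos: [694.9, -256.7, 95.8]
tcp_rot: [-180.0, 0.3, -0.2]
ft_force: [-0.3, 0.2, -0.6]
finger_gap: 0.2
at [ 694.9 -256.7   95.8] rot [-180.     0.3   -0.2] gap 0.2 F [-0.3  0.2 -0.6] t 53.1
n 2 slide [0.0003, -0.0018, 0.0279] twist -0.0019 total tool d [0.0006, -0.0037, 0.0558] dyaw 0.2
(318.0442836786145, 243.80735503672037) (287, 212, 64, 64) [[699.0, -252.7, 20.0], [702.4, -252.9, 30.0]]
```

View pics/g_w1.png

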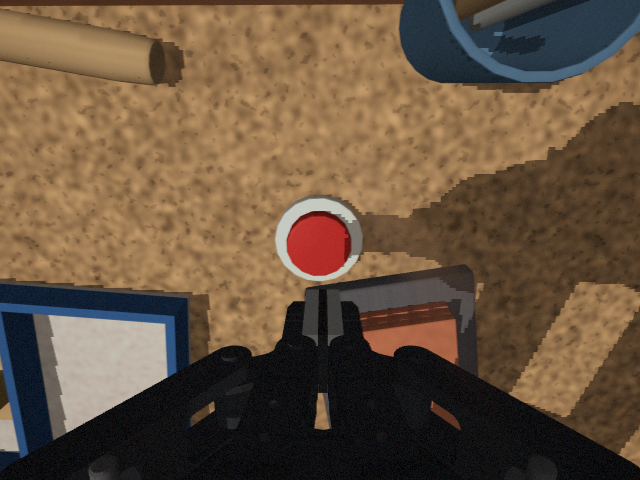

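View pics/g_t1.png

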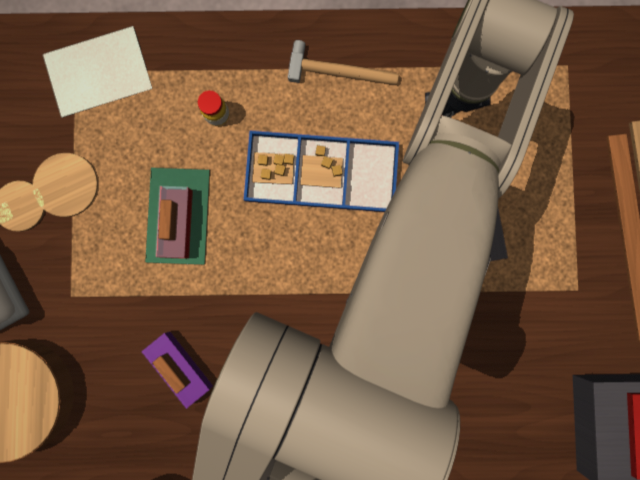

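```bash
python3 -m crank '{"slide":[[0.0025,-0.0035,0.025],[0,0,0.025],[0,0,0.01],[0,0,0.005],[0,0,0]],"twist":[0,0,0,0,0]}'
python3 -m crank '{"slide":[[0,0,0.004],[0,0,0.003],[0,0,0]],"twist":[0,0,0]}'
```

```text
time: 53.75
tool_pos: [698.9, -247.6, 35.6]
tcp_rot: [-180.0, 0.0, 0.1]
ft_force: [-0.9, -0.3, -0.3]
finger_gap: 0.0
time: 54.05
tool_pos: [699.3, -248.6, 29.2]
tcp_rot: [180.0, -0.0, 0.0]
ft_force: [0.6, 0.0, -0.4]
finger_gap: 0.1
```

```bash
python3 -m crank '{"slide":[[-0.002,0.0045,0.002],[0,0,0.003],[0,0,0.002],[0,0,0]],"twist":[0,0,0,0]}'
python3 -m crank '{"slide":[[0,0,0.002],[0,0,0.002],[0,0,0]],"twist":[0,0,0]}'
```

```text
time: 54.45
tool_pos: [697.1, -253.4, 21.7]
tcp_rot: [180.0, 0.0, 0.0]
ft_force: [-0.8, -1.6, 2.0]
finger_gap: 0.0
time: 54.75
tool_pos: [697.4, -253.2, 18.0]
tcp_rot: [180.0, -0.0, 0.0]
ft_force: [-1.1, -1.7, 3.0]
finger_gap: 0.3
```

```bash
python3 -m crank '{"slide":[[0,0,0.002],[0,0,0.002],[0,0,0.002],[0,0,0]],"twist":[0,0,0,0]}'
python3 -m crank '{"slide":[[0,0,0.002],[0,0,0.002],[0,0,0]],"twist":[0,0,0]}'
```

```text
time: 55.15
tool_pos: [697.7, -253.4, 15.8]
tcp_rot: [180.0, -0.0, 0.0]
ft_force: [-14.1, 2.1, 25.5]
finger_gap: -0.2
time: 55.45
tool_pos: [697.9, -253.5, 15.4]
tcp_rot: [179.9, -0.1, 0.0]
ft_force: [-25.5, 7.7, 46.5]
finger_gap: 0.2
```

```bash
python3 -m crank '{"slide":[[0,0,0],[0,0,-0.006],[0,0,-0.02],[0,0,-0.04],[0,0,-0.04],[0,0,-0.04],[0,0,-0.03],[0,0,0]],"twist":[0,0,0,0,0,0,0,0]}'
python3 -m crank '{"slide":[[-0.03,0.02,-0.01],[-0.04,0.03,0],[-0.04,0.03,0],[-0.04,0.03,0],[-0.04,0.03,0],[-0.03,0.02,0],[0,0,0],[0,0,0]],"twist":[0,0,0,0,0,0,0,0]}'
python3 - <<'E'
from h import *
t=snap("top","h_t"); sd=snap("side","h_s")
cv2.imwrite("pics/h_tc.png",cv2.resize(t["img"][100:280,135:525,::-1],None,fx=2,fy=2,interpolation=cv2.INTER_CUBIC))
cv2.imwrite("pics/h_sc.png",cv2.resize(sd["img"][150:400,150:400,::-1],None,fx=2.3,fy=2.3,interpolation=cv2.INTER_CUBIC))
# tray contents from top
C={"A":(605.2,108.5),"B":(596.8,2.0)}
m=mask(t,(15,150,60),(32,255,215),(248,135,398,210))
m2=mask(t,(3,140,150),(12,255,255),(430,120,515,260))
for c in blobs(m2): print("brown",rect(t,c,40))
m=mask(t,(0,150,100),(5,255,255),(195,85,228,125))|mask(t,(175,150,100),(180,255,255),(195,85,228,125))
for c in blobs(m,20): print("glue cap",rect(t,c,85))
s0={**t,"img":cv2.imread("pics/a_top.png")[:,:,::-1].copy()}
m=mask(s0,(0,150,100),(5,255,255),(195,85,228,125))|mask(s0,(175,150,100),(180,255,255),(195,85,228,125))
for c in blobs(m,20): print("glue cap start",rect(s0,c,85))
E
```

```text
time: 56.25
tool_pos: [700.2, -253.7, 191.8]
tcp_rot: [179.8, -0.6, 0.0]
ft_force: [0.2, -0.2, 1.0]
finger_gap: 0.3
time: 57.05
tool_pos: [476.7, -413.1, 193.5]
tcp_rot: [-179.9, 0.0, -0.1]
ft_force: [0.2, 0.6, 0.3]
finger_gap: 0.1
brown [ 607.8 -309.3   88.1   66.8    9.1]
glue cap [727.3 230.9  47.6  46.4  89.3]
glue cap start [727.3 230.9  47.6  46.4  89.3]
```

View pics/h_tc.png

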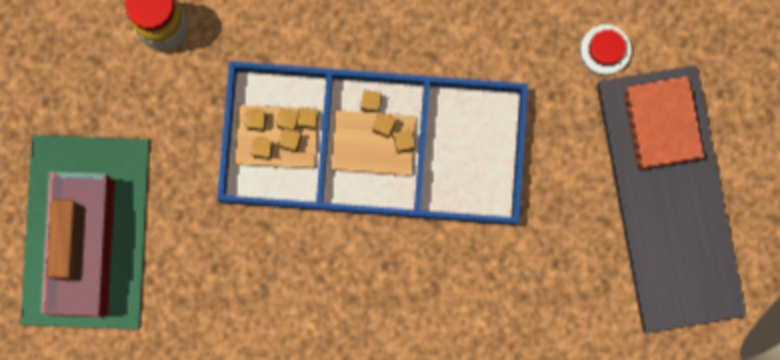

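View pics/h_sc.png

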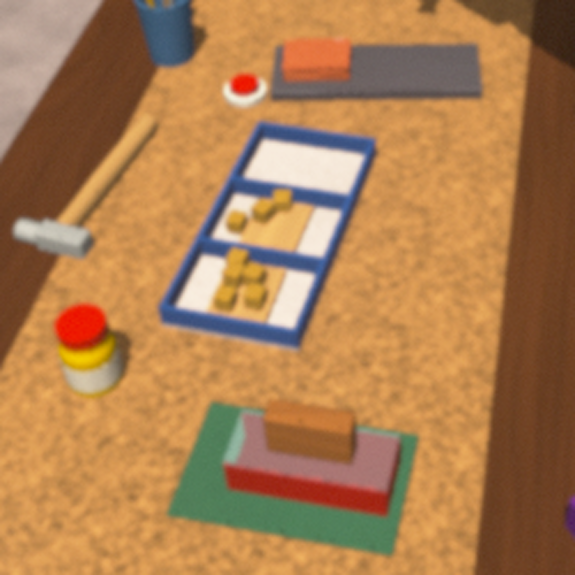

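```bash
python3 -c "
from bench import hand_in
print(hand_in())"
```

```text
the job is handed in; nothing more can be done
None
```

I handed the job in at about 57 s of the 208 s allowed. The last pictures show every goal met, but `hand_in()` gives no verdict.

- **Brown plates:** all three were there and now lie flat in one stack, about 2 mm from `done_spot`, long side along the board.
- **Pale plates:** there were two. Each lies flat in its own bay, the +y end bay and the middle bay; the third bay is empty.
- **Weights:** all eight are in the tray, but not evenly: five in one bay and three in the other. In the middle bay two are on the plate, 20 and 33 mm from its centre. The third lies on the tray floor beside it, 43 mm from the plate's centre.
- **Shaker:** it stands level on the pad, about 17 mm from the pad's centre along its length and 1 mm across.
- **Timer:** pressed until it stopped, with the force reaching 46 N at the bottom. I lifted the arm clear afterwards.
- **Glue jar:** its cap measures at exactly the same place as at the start.

Checks and steps that failed or disagreed:
- My first try at the second brown plate closed over its top and moved it about 4 mm; the second grip held.
- The shaker turned mouth-up in the grip on the way to the tray. I set it down outside the tray and regripped it at the rear of the handle so it could tip.
- My tilt reading from the wrist camera was about 20° too high late in the pour.
- Lowering the tilted shaker onto the pad jammed at 87 N; I backed off and levelled it by drawing it backward.
- Positions from the top and wrist cameras differed by up to about 5 mm.

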